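Make up the courier's consignment at the blood-donation table

ROBOT

A 6-joint arm with a two-finger parallel gripper is mounted at the origin on the work surface. World frame = base frame: x ahead of the robot, y to its left, z up, the work surface at z = 0. Lengths are in m, angles in rad, forces in N, time in s.
With the tool pointing down it reaches from about 0.25 to 0.725 m from the base axis. Payload 9.7 kg.
Tool frame: the origin (TCP) lies at the very end of the fingers, on their centre line; the grasp point (between the pads) lies 19 mm behind it; x points along the fingers, y is the direction in which the jaws open and shut, and the axes are right-handed (so a half turn about x gives the same grasp; the last joint's range is limited). The gripper opens to 85 mm and grips with 20 to 120 N. Pads are 22 mm wide; open, the fingers measure 114 mm over their backs; the gripper's body (76 mm by 85 mm) begins 54 mm behind the grasp point. The pads swing forward as they close: fully open they stand 13 mm farther back than shut.
Start: joints at [1.154, 0.087, 0.176, 1.66, 0, 1.571], TCP at [0.223, 0.503, 0.231] pointing down, gripper open.
Joint ranges: [-3.13, 3.13], [-0.85, 1.81], [-1.15, 1.24], [-2.2, 2.28], [-1.44, 1.52], [-3.14, 3.14]. Speed limits (rad/s): [2.22, 2.22, 2.57, 3.14, 3.14, 3.14].

INTERFACE

Orientations are given as a rotation vector (axis times angle).
In Python, from cell import manip gives the robot as it stands. The module is installed in compiled form; this text tells all that it offers.
- The arm moves only by the tool servo_tool, never from a script. Its argument "motion" is a list that holds one entry, the list of rows, each a list of 6 numbers: the shift along the tool's x, y, z in m, then the turn, a rotation vector about the tool's x, y, z in rad. A call has 1 to 10 rows; each row is the pose to reach, as a shift and turn from the pose measured when the call began, along the tool's axes at that moment; what a row does not reach only later rows make up. A row lasts 1/10 s, in which the tool goes at most 50 mm and 8.59 degrees, less where a joint would pass 70% of its speed; a pose out of reach is approached as far as the arm can. A call with a gripper value outside its range is refused whole. "hand" is the opening, from 0 (shut) to 1 (fully open), set as the call begins (left out, the last holds). The fingers move at their own pace and stop on an object; the grip force is fixed at half the most. Time passes only in rows, so rows that repeat a pose let the fingers close. It gives the time, the measured TCP pose, the force and the opening at its end, in the units of the state.
- manip.sense(): the state, without advancing time (a new reading comes with each control period).
- manip.read_camera(name): name is "side" or "top" or "wrist"; returns a dict with "frame" (400x640x3 uint8, red, green, blue), "z_map" (400x640 float32, m along the optical axis (not along the pixel's ray), 0 where there is no reading), "fx", "fy", "cx", "cy" (pixels), "R" (3x3) and "t" (3): a world point X has camera coordinates R X + t. Camera axes: x right, y down, z forward; pixel columns grow to the right and rows downward; lengths in m; the calibration is good to about 2 mm. The wrist camera is an equidistant fisheye: a pixel r from the principal point sees the ray r / f radians off the axis. A picture is of the moment at which its call begins.
- manip.job_done(): hands the job in, once; it reports no verdict.
The state is a dict: "clock": time; "q": joint angles; "dq": joint speeds; "joint_efforts": joint torques, N m; "position": TCP position; "ee_rot": TCP orientation; "contact_force": force on the tool from outside, world axes, zero at the start; "ft_torque": the same for the moment, N m; "opening": finger opening in m.
Only numpy, scipy, OpenCV 4.12 (cv2) and the standard library are available. Lean on these libraries where they do the work, as an engineer would, in place of code of your own. Each camera call takes 0.05 s, during which the arm holds its last target.

TASK

Make up the consignment for the courier: stand every specimen jar upright in the divided blue crate, one to a cell and without dropping it, and stack all the closed cartons into one column in the middle of the grey dispatch tray, the largest at the bottom and each smaller one on top, all squarely centred over one another with their long sides along the tray's long side. When everything is packed, press the courier call button fully down and let it go.

Things in the scene. Friction and masses are not known exactly. Their poses are not given: they have to be found in the camera images.
- carton_a: closed cardboard supply carton with a white tape strip along its lid, 150 mm long (own y), 66 mm wide (own x), 46 mm high, about 320 g; origin at the centre of its underside. Lies flat on the table to the robot's right at the start; three or four of the four cartons are there
- carton_b: closed cardboard supply carton with a white tape strip along its lid, 130 mm long (own y), 63 mm wide (own x), 42 mm high, about 260 g; origin at the centre of its underside. Lies flat on the table to the robot's right at the start; three or four of the four cartons are there
- carton_c: closed cardboard supply carton with a white tape strip along its lid, 110 mm long (own y), 60 mm wide (own x), 38 mm high, about 200 g; origin at the centre of its underside. Lies flat on the table to the robot's right at the start; three or four of the four cartons are there
- carton_d: closed cardboard supply carton with a white tape strip along its lid, 90 mm long (own y), 57 mm wide (own x), 36 mm high, about 150 g; origin at the centre of its underside. Lies flat on the table to the robot's right at the start; three or four of the four cartons are there
- jar_a: closed clear specimen jar with a white screw cap, all jars alike: 52 mm in diameter at its widest, 90 mm high, about 220 g; origin at the centre of its underside, own z up; stands on the table at the start; two or three of the three jars are there. Best gripped across its upper part, about 72 mm above its underside
- jar_b: closed clear specimen jar with a white screw cap, all jars alike: 52 mm in diameter at its widest, 90 mm high, about 220 g; origin at the centre of its underside, own z up; stands on the table at the start; two or three of the three jars are there. Best gripped across its upper part, about 72 mm above its underside
- jar_c: closed clear specimen jar with a white screw cap, all jars alike: 52 mm in diameter at its widest, 90 mm high, about 220 g; origin at the centre of its underside, own z up; stands on the table at the start; two or three of the three jars are there. Best gripped across its upper part, about 72 mm above its underside
- tray: fixed flat grey dispatch tray (a plain board without rim, two white lines along its long edges), 190 mm long (own y), 100 mm wide (own x), 12 mm thick; origin at the centre of its underside
- tray_top (a point): centre of the dispatch tray's upper face, 12 mm above the table; the column belongs centred here
- crate: blue open crate standing loose on the table, about 0.9 kg (it can be pushed along), 178 x 178 mm, 45 mm high, 5 mm walls and floor, split by two crossing dividers into four empty square cells about 81 mm wide; origin at the centre of its underside
- cell0 (a point): centre of the floor of one of the crate's four cells, 5 mm above the table
- cell1 (a point): centre of the floor of one of the crate's four cells, 5 mm above the table
- cell2 (a point): centre of the floor of one of the crate's four cells, 5 mm above the table
- cell3 (a point): centre of the floor of one of the crate's four cells, 5 mm above the table
- call (a joint): travel of the courier call button: 0 when up, 0.008 m when fully down; a spring that takes about 4 N to press fully brings it back up
- call_top (a point): centre of the top face of the call button (a grey round cap of 36 mm diameter in a black housing fixed to the table, between the robot and the tray); press straight down

How it is judged:
By the outcome, as a careful person would: the job done as asked, in the order asked, and still so for the second after the job is handed in, with the robot touching nothing.
Of carton_a, carton_b, carton_c, carton_d only 3 to 4 are there at a start; the rules pass over those that are not, and their reading is None.
Of jar_a, jar_b, jar_c only 2 to 3 are there at a start; the rules pass over those that are not, and their reading is None.
At some moment in a run one of crate, carton_c, carton_d may be knocked a few centimetres aside while the robot is not near it.
It also fails if it takes over 210 s, if anything falls off the work surface, if the arm or the gripper's body presses on something with over 40 N, if the wrist force passes 120 N, or if a joint passes its speed limit or range.

## Working session

There is one attempt and no reset: what is moved stays moved. The work goes in short steps, Python scripts to look and compute and a tool call to move; the robot and the scene stay as the last step left them, time stands still between calls to the robot, and variables do not carry over. Pictures are saved under pics/ and viewed, and the job is handed in when it is done.

Besides the shell and the picture viewer there is one more tool, called after "Call:" by a JSON object that holds its "name" and its "arguments". servo_tool: Moves the arm, as the interface text tells. Its arguments: {"type":"object","properties":{"motion":{"type":"array","items":{"type":"array","items":{"type":"array","items":{"type":"number"}}}},"hand":{"type":"number"}},"required":["motion"]}

```bash
mkdir -p pics; ls; cat > h.py <<'E'
import numpy as np, cv2
from cell import manip
def cap(n,fn=None):
    c=manip.read_camera(n)
    if fn: cv2.imwrite('pics/'+fn+'.png',c['frame'][:,:,::-1])
    return c
E
python3 - <<'E'
from h import *
s=manip.sense()
for k in s: print(k,np.round(s[k],4))
for n in ['top','side','wrist']:
    c=cap(n,n+'0'); print(n,c['fx'],c['fy'],c['cx'],c['cy'],np.round(c['R'],4).tolist(),np.round(c['t'],4), (c['z_map']>0).mean())
E
```

```text
pics
clock 0.0
q [ 1.154   0.0875  0.1751  1.6598 -0.      1.5708]
dq [ 0.0012 -0.001   0.0006  0.0005  0.0006  0.001 ]
joint_efforts [ 2.10000e-03 -5.20388e+01  4.64808e+01  1.63000e-02  1.00000e-04
 -0.00000e+00]
position [0.2226 0.5027 0.2306]
ee_rot [ 0.3259  1.5462 -0.328 ]
contact_force [-0.1451  0.286   0.3428]
ft_torque [ 0.0217  0.0585 -0.0107]
opening 0.0853
top 364.56503078316996 364.56503078316996 319.6123878821988 197.94326889544863 [[0.0204, -0.9997, 0.0151], [-0.9829, -0.0228, -0.1826], [0.1829, -0.0111, -0.9831]] [0.0046 0.5368 0.7742] 0.9960546875
side 438.55263868375533 438.55263868375533 317.8492627676493 197.48212535069445 [[0.957, -0.2896, -0.0196], [-0.2041, -0.6235, -0.7547], [0.2063, 0.7262, -0.6558]] [-0.5     0.1742  1.035 ] 0.99584375
wrist 309.70691628693146 309.70691628693146 321.2198707856067 202.15901775176619 [[0.4053, 0.9142, -0.0013], [0.8705, -0.3856, 0.3057], [0.279, -0.1251, -0.9521]] [-0.5501 -0.0385  0.3808] 0.9959296875
```

View pics/top0.png

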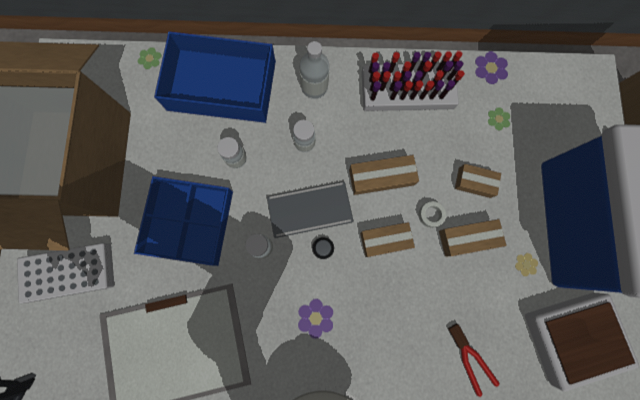

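View pics/side0.png

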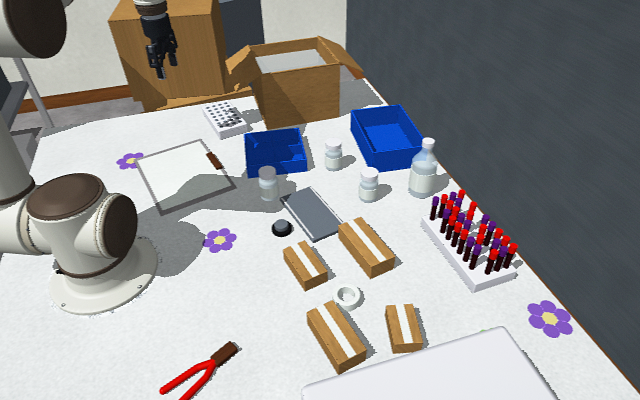

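View pics/wrist0.png

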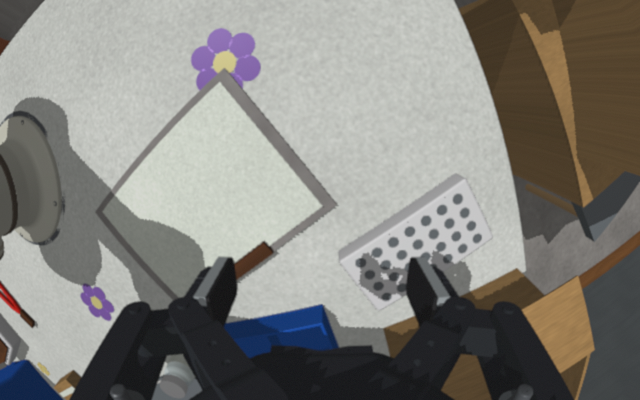

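The top view shows four cartons (around (384,173), (479,180), (475,237), (388,239)) and three jars ((231,150), (303,135), (259,245)). The divided crate is at (184,220), the tray at (310,208) and the button at (322,247). Now I'll measure them.

```bash
cat >> h.py <<'E'
def cloud(c):
    z=c['z_map'].astype(float); v,u=np.mgrid[0:400,0:640]
    P=np.stack([(u-c['cx'])/c['fx']*z,(v-c['cy'])/c['fy']*z,z],-1)
    W=(P-c['t'])@c['R']; W[z==0]=np.nan
    return W
def px(c,X):
    p=c['R']@np.array(X)+c['t']; return np.array([p[0]/p[2]*c['fx']+c['cx'],p[1]/p[2]*c['fy']+c['cy']])
def rect(pts):
    (cx,cy),(w,h),a=cv2.minAreaRect((pts[:,:2]*1000).astype(np.float32))
    if w<h: w,h=h,w; a+=90
    return [round(v,1) for v in (cx,cy,w,h,(a+90)%180-90)]  # mm, long side dir from +x
def blobs(mask,mn=60):
    n,l,s,_=cv2.connectedComponentsWithStats(mask.astype(np.uint8)*255,connectivity=4)
    return [(l==i) for i in range(1,n) if s[i,4]>=mn]
def cartons(c,W,zmin=0.028,zmax=0.06):
    f=c['frame'].astype(int); hsv=cv2.cvtColor(c['frame'],cv2.COLOR_RGB2HSV)
    z=W[...,2]; ok=(z>zmin)&(z<zmax)&(W[...,0]>0.2)&(W[...,0]<0.75)&(W[...,1]<0.15)&(W[...,1]>-0.42)
    out=[]
    for b in blobs(ok,150):
        p=W[b]; zt=np.median(p[p[:,2]>np.percentile(p[:,2],40)][:,2]); q=p[abs(p[:,2]-zt)<0.006]
        out.append((np.round(np.array(np.argwhere(b).mean(0)[::-1])),rect(q),round(zt*1000,1),len(q)))
    return out
E
python3 - <<'E'
from h import *
c=cap('top');W=cloud(c)
for u,v in [(300,290),(450,290),(280,100),(384,173),(310,205),(322,247),(479,180),(303,127),(229,143),(257,240)]: print((u,v),np.round(W[v,u],4))
for b in cartons(c,W): print(b)
hsv=cv2.cvtColor(c['frame'],cv2.COLOR_RGB2HSV)
blue=(hsv[...,0]>100)&(hsv[...,0]<130)&(hsv[...,1]>150)
z=W[...,2]
for b in blobs(blue&(z>0.036)&(z<0.055),30): print('rim',np.argwhere(b).mean(0)[::-1],rect(W[b]),np.median(W[b][:,2]))
for b in blobs((z>0.075)&(z<0.11)&(W[...,0]>0.2)&(W[...,0]<0.65)&(abs(W[...,1])<0.3),30):
    p=W[b];(x,y),r=cv2.minEnclosingCircle((p[:,:2]*1000).astype(np.float32)); print('jar',np.argwhere(b).mean(0)[::-1],x,y,r,np.median(p[:,2]),len(p))
for b in blobs((z>0.007)&(z<0.017)&(W[...,0]>0.25)&(W[...,0]<0.6)&(W[...,1]<0.18)&(W[...,1]>-0.15),300): print('tray',np.argwhere(b).mean(0)[::-1],rect(W[b]),np.median(W[b][:,2]),b.sum())
for b in blobs((z>0.017)&(z<0.06)&(W[...,0]>0.2)&(W[...,0]<0.45)&(abs(W[...,1])<0.07),30): print('btn',np.argwhere(b).mean(0)[::-1],rect(W[b]),np.percentile(W[b][:,2],[50,90]),b.sum())
E
```

```text
(300, 290) [ 0.3306  0.0562 -0.0004]
(450, 290) [ 0.3372 -0.2896 -0.0023]
(280, 100) [7.942e-01 1.206e-01 2.000e-04]
(384, 173) [ 0.5988 -0.1307  0.0472]
(310, 205) [0.5256 0.0381 0.0151]
(322, 247) [0.4281 0.0082 0.0236]
(479, 180) [ 0.5901 -0.3544  0.037 ]
(303, 127) [0.6879 0.0569 0.092 ]
(229, 143) [0.6467 0.2181 0.0916]
(257, 240) [0.4365 0.1463 0.0887]
(array([384., 173.]), [601.7, -132.0, 150.4, 66.6, -79.5], np.float64(47.1), 1809)
(array([480., 179.]), [593.1, -358.1, 91.3, 57.9, 76.9], np.float64(37.1), 930)
(array([474., 237.]), [457.7, -334.7, 130.7, 62.9, -78.5], np.float64(43.1), 1610)
(array([388., 239.]), [449.6, -139.2, 110.1, 59.9, -77.7], np.float64(39.2), 1303)
rim [201.91352201  53.57075472] [893.8, 301.0, 276.6, 126.8, -63.7] 0.045611081479572727
rim [224.63551402 103.        ] [766.9, 237.9, 293.7, 134.6, -62.9] 0.04549126093688788
rim [556.10662824 222.81412104] [497.4, -520.1, 289.2, 8.5, 0.7] 0.045370879487929824
rim [182.48787062 220.78616352] [481.2, 322.4, 176.7, 174.6, 82.6] 0.04211567010992025
jar [227.96416938 149.09771987] 639.4688720703125 221.47500610351562 23.37230682373047 0.09018106053652808 307
jar [256.25188917 244.35012594] 428.1357116699219 147.8498077392578 23.20770263671875 0.09041386889815645 397
tray [309.1797153  208.85112693] [518.5, 39.4, 190.0, 100.7, -77.2] 0.012432129193554714 3372
btn [322.73015873 246.97883598] [428.1, 7.1, 34.2, 31.8, -88.8] [0.02417119 0.02623248] 189
```

```bash
cat >> h.py <<'E'
from scipy.spatial.transform import Rotation as Ro
def jars(W):
    z=W[...,2]; out=[]
    for b in blobs((z>0.083)&(z<0.12)&(W[...,0]>0.2)&(W[...,0]<0.74)&(W[...,1]<0.45)&(W[...,1]>-0.3),60):
        p=W[b];(x,y),r=cv2.minEnclosingCircle((p[:,:2]*1000).astype(np.float32)); out.append((np.round(np.argwhere(b).mean(0)[::-1]),round(x,1),round(y,1),round(r,1),round(np.median(p[:,2])*1000,1),len(p)))
    return out
def crate(c,W):
    hsv=cv2.cvtColor(c['frame'],cv2.COLOR_RGB2HSV); z=W[...,2]
    m=(hsv[...,0]>100)&(hsv[...,0]<130)&(hsv[...,1]>150)&(z>0.036)&(z<0.055)&(W[...,0]<0.68)&(W[...,1]>0.12)
    p=W[m]; return rect(p)
def plan(x,y,z,yaw):
    """mm, deg: yaw= world angle of tool y (mod 180), tool pointing straight down"""
    s=manip.sense(); R0=Ro.from_rotvec(s['ee_rot']); best=None
    for k in (0,180):
        a=np.radians(yaw+k); X=np.array([0,0,-1.]);Y=np.array([np.cos(a),np.sin(a),0]);Rt=Ro.from_matrix(np.c_[X,Y,np.cross(X,Y)])
        r=(R0.inv()*Rt).as_rotvec()
        if best is None or np.linalg.norm(r)<np.linalg.norm(best): best=r
    d=R0.inv().apply(np.array([x,y,z])/1000-s['position'])
    Y0=R0.apply([0,1,0])
    print('t',round(s['clock'],2),'pos',np.round(s['position']*1000,1),'yaw',np.round(np.degrees(np.arctan2(Y0[1],Y0[0])),1),'tilt',np.round(R0.apply([1,0,0]),3),'q',np.round(s['q'],2),'op',np.round(s['opening'],4),'F',np.round(s['contact_force'],1))
    print('shift',np.round(d,4),'turn',np.round(best,4))
    return d,best
E
python3 - <<'E'
from h import *
c=cap('top');W=cloud(c)
for j in jars(W): print(j)
print(crate(c,W))
s=manip.sense();R=Ro.from_rotvec(s['ee_rot']);w=cap('wrist')
print('cam in tool',R.inv().apply(-w['R'].T@w['t']-s['position']), 'tool axes',np.round(R.as_matrix(),3).tolist())
plan(428,148,120,82.6); plan(428,148,120,-7.4)
E
```

```text
(array([303., 129.]), 684.5, 56.1, 23.6, np.float64(90.5), 340)
(array([228., 147.]), 639.1, 221.7, 23.4, np.float64(90.4), 350)
(array([256., 244.]), 428.1, 147.7, 23.2, np.float64(90.4), 385)
[481.4, 322.8, 177.9, 175.0, 82.7]
cam in tool [-0.14297032  0.00065227 -0.0794269 ] tool axes [[-0.0, 0.405, 0.914], [-0.001, 0.914, -0.405], [-1.0, -0.001, -0.0]]
t 0.3 pos [222.6 502.9 231.1] yaw 66.1 tilt [-0. -0. -1.] q [ 1.15  0.09  0.18  1.66 -0.    1.57] op 0.0852 F [-0.1  0.7 -0.2]
shift [ 0.1112 -0.2413  0.3314] turn [-2.877e-01 -1.000e-04  4.000e-04]
t 0.3 pos [222.6 502.9 231.1] yaw 66.1 tilt [-0. -0. -1.] q [ 1.15  0.09  0.18  1.66 -0.    1.57] op 0.0852 F [-0.1  0.7 -0.2]
shift [ 0.1112 -0.2413  0.3314] turn [1.2831e+00 3.0000e-04 4.0000e-04]
```

Call:
{"name": "servo_tool", "arguments": {"motion": [[[0.081,-0.241,0.331,-0.288,0,0],[0.081,-0.241,0.331,-0.288,0,0],[0.081,-0.241,0.331,-0.288,0,0],[0.081,-0.241,0.331,-0.288,0,0],[0.081,-0.241,0.331,-0.288,0,0],[0.081,-0.241,0.331,-0.288,0,0],[0.081,-0.241,0.331,-0.288,0,0],[0.081,-0.241,0.331,-0.288,0,0],[0.081,-0.241,0.331,-0.288,0,0],[0.081,-0.241,0.331,-0.288,0,0]]], "hand": 1}}

```text
clock: 1.3
position: [0.4284, 0.1461, 0.1494]
ee_rot: [0.103, 1.569, -0.105]
contact_force: [-0.5, 0.8, 0.4]
opening: 0.0851
```

```bash
python3 - <<'E'
from h import *
plan(428,148,53,82.6)
cap('wrist','w1')
E
```

```text
t 1.3 pos [428.4 146.1 149.4] yaw 82.4 tilt [-0.001 -0.001 -1.   ] q [ 0.33 -0.16 -0.22  1.51 -0.    0.46] op 0.0851 F [-0.5  0.8  0.4]
shift [ 0.0964  0.0019 -0.0005] turn [-0.0036 -0.0009  0.0012]
```

View pics/w1.png

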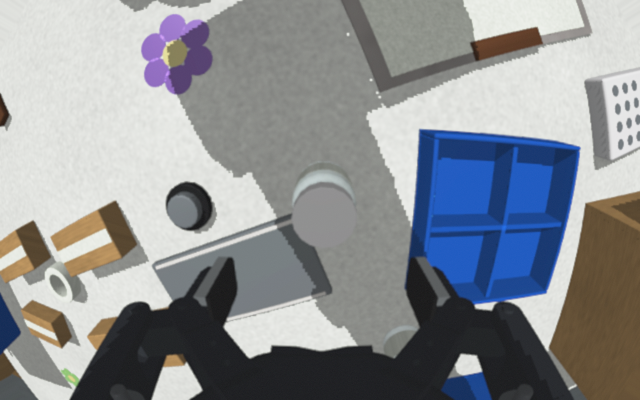

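The wrist view shows the jar (323,215) midway between the fingers. Descend and grip.

Call:
{"name": "servo_tool", "arguments": {"motion": [[[0.05,0.002,0,-0.004,0,0],[0.096,0.002,0,-0.004,0,0],[0.096,0.002,0,-0.004,0,0],[0.096,0.002,0,-0.004,0,0]]]}}

```text
clock: 1.75
position: [0.4277, 0.15, 0.0549]
ee_rot: [0.099, 1.57, -0.1]
contact_force: [-0.7, -0.4, 1.0]
opening: 0.0851
```

Call:
{"name": "servo_tool", "arguments": {"motion": [[[0,0,0,0,0,0],[0,0,0,0,0,0],[0,0,0,0,0,0],[0,0,0,0,0,0],[0,0,0,0,0,0],[0,0,0,0,0,0],[0,0,0,0,0,0],[0,0,0,0,0,0]]], "hand": 0}}

```text
clock: 2.55
position: [0.4292, 0.1489, 0.0583]
ee_rot: [0.098, 1.565, -0.102]
contact_force: [-3.1, -11.0, 19.4]
opening: 0.0454
```

Call:
{"name": "servo_tool", "arguments": {"motion": [[[-0.03,0,0,0,0,0],[-0.07,0,0,0,0,0],[-0.09,0,0,0,0,0],[-0.09,0,0,0,0,0]]]}}

```text
clock: 2.95
position: [0.4305, 0.1498, 0.1522]
ee_rot: [0.1, 1.559, -0.1]
contact_force: [-0.6, -0.3, -2.6]
opening: 0.0456
```

```bash
python3 - <<'E'
from h import *
c=cap('top','t2');W=cloud(c);cr=crate(c,W);print(cr, jars(W))
cx,cy,a=cr[0],cr[1],np.radians(cr[4])
u=np.array([np.cos(a),np.sin(a)]);v=np.array([u[1],-u[0]])
for i in(-1,1):
  for j in(-1,1): print(i,j,np.round([cx,cy]+43*i*u+43*j*v,1))
plan(*([cx,cy]-43*u-43*v),145,cr[4])
E
```

```text
[0.0, 0.0, 0.0, 0.0, 0.0] [(array([303., 129.]), 684.3, 56.3, 23.4, np.float64(90.5), 336), (array([228., 147.]), 639.5, 220.9, 23.6, np.float64(90.5), 353)]
-1 -1 [-43.  43.]
-1 1 [-43. -43.]
1 -1 [43. 43.]
1 1 [ 43. -43.]
t 3.0 pos [429.7 149.5 149.8] yaw 82.7 tilt [ 0.006 -0.002 -1.   ] q [ 0.34 -0.16 -0.22  1.5  -0.    0.46] op 0.0457 F [ 0.   0.  -3.4]
shift [ 0.0021 -0.1658 -0.4553] turn [ 1.4431  0.0062 -0.0036]
```

View pics/t2.png

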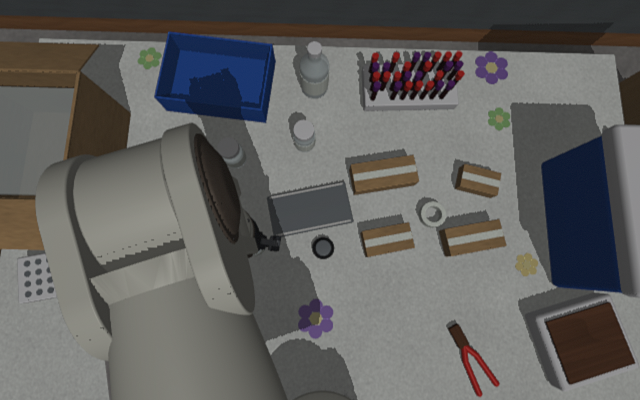

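The jar is held, with opening 45.6 mm. In the top view the arm hides the crate (left centre), so I'll check the crate with the side and wrist views.

```bash
cat >> h.py <<'E'
_cloud=cloud
def wcloud(c):
    z=c['z_map'].astype(float); v,u=np.mgrid[0:400,0:640]
    a=(u-c['cx'])/c['fx'];b=(v-c['cy'])/c['fy'];th=np.hypot(a,b)+1e-9;k=np.tan(np.minimum(th,1.4))/th
    P=np.stack([a*k*z,b*k*z,z],-1); W=(P-c['t'])@c['R']; W[(z==0)|(th>1.3)]=np.nan
    return W
E
python3 - <<'E'
from h import *
c=cap('side','s2');print(crate(c,cloud(c)))
c=cap('wrist','w2');W=wcloud(c);print(crate(c,W))
cx,cy,a=481.4,322.8,np.radians(82.7)
u=np.array([np.cos(a),np.sin(a)]);v=np.array([u[1],-u[0]])
for i in(-1,1):
  for j in(-1,1): print(i,j,np.round([cx,cy]+43*i*u+43*j*v,1))
E
```

```text
[479.8, 321.5, 184.9, 175.4, 82.8]
[479.4, 323.9, 177.9, 177.0, 82.5]
-1 -1 [433.3 285.6]
-1 1 [518.6 274.7]
1 -1 [444.2 370.9]
1 1 [529.5 360. ]
```

View pics/w2.png

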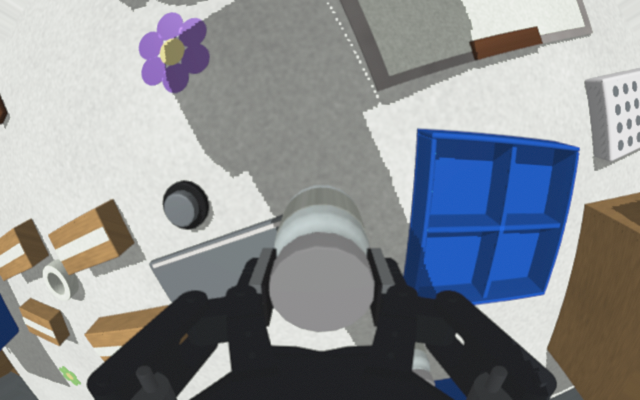

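View pics/s2.png

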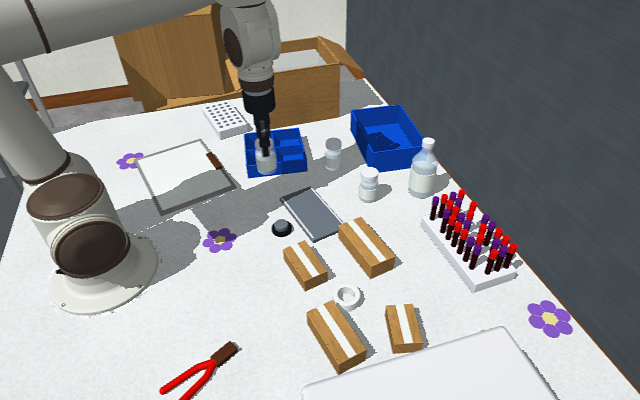

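```bash
python3 - <<'E'
from h import *
plan(444,371,145,82.7)
E
```

```text
t 3.1 pos [428.6 149.1 147.4] yaw 82.7 tilt [ 0.002 -0.003 -1.   ] q [ 0.34 -0.16 -0.23  1.5  -0.    0.46] op 0.0451 F [-0.3 -0.7 -3.4]
shift [ 0.0017  0.2221 -0.0129] turn [-0.0001  0.0027  0.0031]
```

Call:
{"name": "servo_tool", "arguments": {"motion": [[[0,0.02,0,0,0,0],[0,0.06,-0.005,0,0,0],[0,0.1,-0.005,0,0,0],[0,0.14,-0.01,0,0,0],[0,0.18,-0.013,0,0,0],[0,0.21,-0.013,0,0,0],[0.002,0.222,-0.013,0,0.003,0.003],[0.002,0.222,-0.013,0,0.003,0.003],[0.002,0.222,-0.013,0,0.003,0.003]]]}}

```text
clock: 4.0
position: [0.4435, 0.3699, 0.1435]
ee_rot: [0.099, 1.57, -0.102]
contact_force: [-0.7, 0.4, -3.3]
opening: 0.0453
```

```bash
python3 - <<'E'
from h import *
c=cap('wrist','w3');W=wcloud(c);print(crate(c,W))
plan(444,371,63.5,82.7)
E
```

```text
[479.4, 325.2, 176.8, 175.9, -7.4]
t 4.05 pos [443.7 369.7 144. ] yaw 82.6 tilt [-0.001 -0.001 -1.   ] q [ 0.69  0.14  0.06  1.5  -0.    0.82] op 0.0453 F [ 0.9  0.3 -2.2]
shift [0.0805 0.0014 0.0002] turn [-0.0009 -0.0011  0.0014]
```

View pics/w3.png

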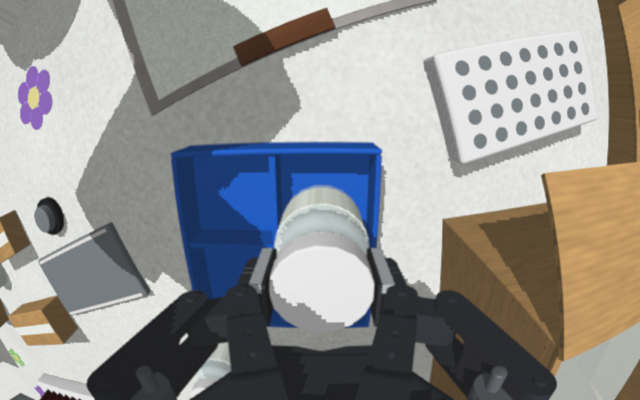

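The jar at (323,260) hangs over the upper right cell. Lower it, release and rise.

Call:
{"name": "servo_tool", "arguments": {"motion": [[[0.025,0.001,0,0,0,0],[0.05,0.001,0,0,0,0],[0.07,0.001,0,0,0,0],[0.078,0.001,0,0,0,0],[0.08,0.001,0,0,0,0],[0.08,0.001,0,0,0,0]]]}}

```text
clock: 4.65
position: [0.4441, 0.3704, 0.0649]
ee_rot: [0.101, 1.569, -0.102]
contact_force: [0.6, 0.7, -1.6]
opening: 0.0455
```

Call:
{"name": "servo_tool", "arguments": {"motion": [[[0,0,0,0,0,0],[0,0,0,0,0,0],[0,0,0,0,0,0],[0,0,0,0,0,0],[0,0,0,0,0,0]]], "hand": 0.8}}

```text
clock: 5.15
position: [0.4442, 0.3704, 0.0651]
ee_rot: [0.101, 1.569, -0.102]
contact_force: [-0.2, 0.6, 0.4]
opening: 0.0685
```

Call:
{"name": "servo_tool", "arguments": {"motion": [[[-0.02,0,0,0,0,0],[-0.06,0,0,0,0,0],[-0.09,0,0,0,0,0],[-0.09,0,0,0,0,0]]]}}

```text
clock: 5.55
position: [0.4456, 0.3716, 0.1599]
ee_rot: [0.104, 1.564, -0.098]
contact_force: [0.3, 0.5, 0.0]
opening: 0.0686
```

```bash
python3 - <<'E'
from h import *
c=cap('wrist','w4');W=wcloud(c);print(crate(c,W),jars(W))
plan(639,221.5,150,82.7)
E
```

```text
[479.3, 325.4, 176.9, 175.6, -7.4] [(array([319., 210.]), 441.5, 371.5, 23.5, np.float64(95.2), 3222), (array([204., 380.]), 632.4, 219.4, 21.9, np.float64(89.8), 340)]
t 5.6 pos [445.  371.2 157.4] yaw 82.6 tilt [ 0.003  0.002 -1.   ] q [ 0.7   0.14  0.09  1.52 -0.    0.82] op 0.0685 F [-0.6  0.2 -0.4]
shift [ 0.0076 -0.1236  0.2116] turn [-0.0013  0.0025 -0.0024]
```

View pics/w4.png

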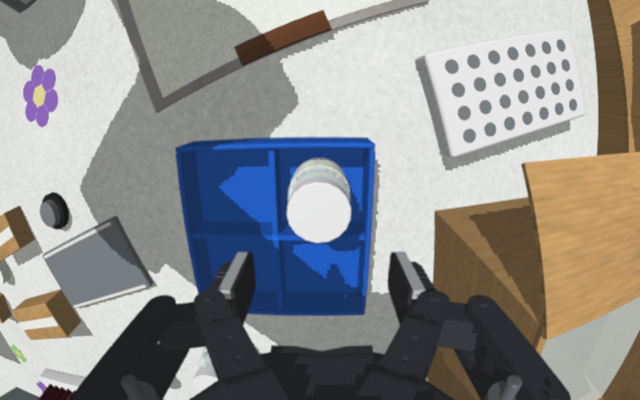

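Jar 1 stands upright in its cell at (319,205), cap top at 95 mm. Next is the jar at (639,221).

Call:
{"name": "servo_tool", "arguments": {"motion": [[[0,-0.025,0.042,0,0.002,-0.002],[0,-0.05,0.085,0,0.002,-0.002],[0.007,-0.074,0.126,0,0.002,-0.002],[0.007,-0.098,0.168,0,0.002,-0.002],[0.007,-0.118,0.202,0,0.002,-0.002],[0.007,-0.124,0.212,0,0.002,-0.002],[0.007,-0.124,0.212,0,0.002,-0.002],[0.007,-0.124,0.212,0,0.002,-0.002]]], "hand": 1}}

```text
clock: 6.4
position: [0.6385, 0.2215, 0.1498]
ee_rot: [0.101, 1.569, -0.101]
contact_force: [0.2, 0.1, 0.2]
opening: 0.0855
```

```bash
python3 - <<'E'
from h import *
c=cap('wrist','w5');W=wcloud(c);print(crate(c,W),jars(W))
plan(639,221.5,55,82.7)
E
```

```text
[513.3, 320.6, 175.6, 110.7, 82.7] [(array([322., 218.]), 637.8, 223.0, 23.5, np.float64(90.2), 3239), (array([146., 284.]), 682.7, 57.9, 23.9, np.float64(90.0), 1532)]
t 6.45 pos [638.3 222.  150.2] yaw 82.7 tilt [-0.  0. -1.] q [0.33 0.38 0.37 1.56 0.   0.46] op 0.0854 F [-0.8  0.6  0.6]
shift [ 0.0952 -0.0004  0.0008] turn [-0.0003 -0.0004 -0.0003]
```

View pics/w5.png

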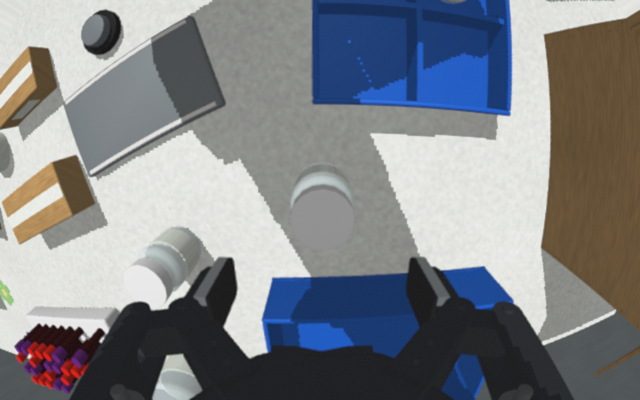

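Call:
{"name": "servo_tool", "arguments": {"motion": [[[0.045,0,0.001,0,0,0],[0.085,0,0.001,0,0,0],[0.094,0,0.001,0,0,0],[0.094,0,0.001,0,0,0]]]}}

```text
clock: 6.85
position: [0.6376, 0.2226, 0.0553]
ee_rot: [0.099, 1.572, -0.1]
contact_force: [-0.1, 0.3, -0.7]
opening: 0.0851
```

Call:
{"name": "servo_tool", "arguments": {"motion": [[[0,0,0,0,0,0],[0,0,0,0,0,0],[0,0,0,0,0,0],[0,0,0,0,0,0],[0,0,0,0,0,0],[0,0,0,0,0,0],[0,0,0,0,0,0]]], "hand": 0}}

```text
clock: 7.55
position: [0.6388, 0.2223, 0.0583]
ee_rot: [0.099, 1.568, -0.1]
contact_force: [-1.1, -3.2, 7.9]
opening: 0.0456
```

Call:
{"name": "servo_tool", "arguments": {"motion": [[[-0.03,0,0,0,0,0],[-0.07,0,0,0,0,0],[-0.11,0,0,0,0,0],[-0.11,0,0,0,0,0]]]}}

```text
clock: 7.95
position: [0.6408, 0.223, 0.1762]
ee_rot: [0.103, 1.558, -0.096]
contact_force: [0.1, 0.2, -1.1]
opening: 0.0454
```

```bash
python3 - <<'E'
from h import *
c=cap('side');print(crate(c,cloud(c)))
c=cap('top','t6');W=cloud(c);print(crate(c,W),jars(W));print(cartons(c,W))
plan(529.5,360,150,82.7)
E
```

```text
[479.5, 321.0, 183.1, 174.9, 82.8]
[0.0, 0.0, 0.0, 0.0, 0.0] [(array([303., 129.]), 684.6, 56.3, 23.2, np.float64(90.4), 337)]
[(array([384., 173.]), [601.5, -131.9, 150.3, 66.5, -79.4], np.float64(47.2), 1806), (array([480., 179.]), [593.5, -357.8, 90.3, 58.2, 75.9], np.float64(37.1), 930), (array([474., 237.]), [457.7, -335.4, 131.3, 62.9, -78.6], np.float64(43.1), 1614), (array([387., 239.]), [449.7, -139.6, 110.6, 60.1, -77.7], np.float64(39.1), 1300)]
t 8.05 pos [639.4 222.5 170. ] yaw 82.7 tilt [ 0.004  0.001 -1.   ] q [ 0.34  0.39  0.41  1.59 -0.    0.46] op 0.0453 F [ 0.5  0.  -3.6]
shift [ 0.0197  0.1224 -0.1265] turn [ 0.0005  0.0035 -0.0013]
```

Call:
{"name": "servo_tool", "arguments": {"motion": [[[0,0.02,-0.021,0,0,0],[0,0.05,-0.052,0,0,0],[0,0.08,-0.083,0,0,0],[0.01,0.105,-0.108,0,0,0],[0.01,0.12,-0.124,0,0.003,-0.001],[0.01,0.122,-0.126,0,0.003,-0.001],[0.01,0.122,-0.126,0,0.003,-0.001],[0.01,0.122,-0.126,0,0.003,-0.001]]]}}

```text
clock: 8.85
position: [0.5303, 0.3587, 0.1591]
ee_rot: [0.1, 1.568, -0.101]
contact_force: [-0.4, 0.2, -2.9]
opening: 0.0456
```

```bash
python3 - <<'E'
from h import *
c=cap('wrist','w7');W=wcloud(c);print(crate(c,W))
plan(529,360,64,82.7)
E
```

```text
[480.0, 325.2, 176.3, 174.9, 82.8]
t 8.9 pos [530.5 358.6 159.3] yaw 82.7 tilt [ 0. -0. -1.] q [ 0.59  0.29  0.27  1.55 -0.    0.72] op 0.0456 F [ 0.9  0.1 -1.9]
shift [ 0.0953  0.0012 -0.0017] turn [-0.0006  0.0002  0.0003]
```

View pics/w7.png

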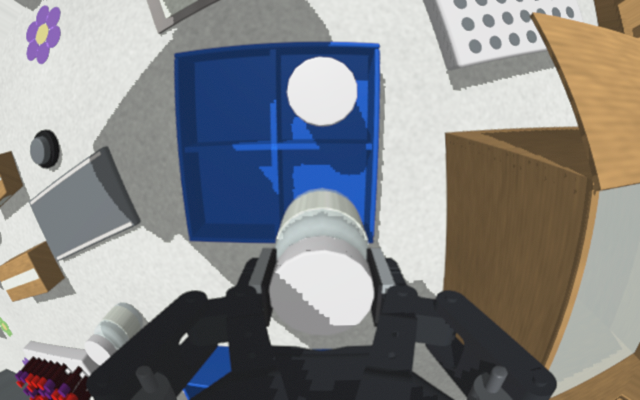

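Jar 1 (322,90) stands in its cell, and the held jar is over the lower right cell. Lower, release and rise.

Call:
{"name": "servo_tool", "arguments": {"motion": [[[0.025,0.001,-0.002,0,0,0],[0.055,0.001,-0.002,0,0,0],[0.08,0.001,-0.002,0,0,0],[0.092,0.001,-0.002,0,0,0],[0.095,0.001,-0.002,0,0,0],[0.095,0.001,-0.002,0,0,0]]]}}

```text
clock: 9.5
position: [0.5292, 0.3595, 0.0648]
ee_rot: [0.101, 1.568, -0.101]
contact_force: [0.0, 0.5, -2.1]
opening: 0.0456
```

Call:
{"name": "servo_tool", "arguments": {"motion": [[[0,0,0,0,0,0],[0,0,0,0,0,0],[0,0,0,0,0,0],[0,0,0,0,0,0],[0,0,0,0,0,0]]], "hand": 0.8}}

```text
clock: 10.0
position: [0.5292, 0.3596, 0.065]
ee_rot: [0.101, 1.568, -0.101]
contact_force: [0.5, -0.0, -0.1]
opening: 0.0684
```

Call:
{"name": "servo_tool", "arguments": {"motion": [[[-0.02,0,0,0,0,0],[-0.06,0,0,0,0,0],[-0.09,0,0,0,0,0],[-0.09,0,0,0,0,0]]]}}

```text
clock: 10.4
position: [0.5306, 0.3607, 0.1603]
ee_rot: [0.105, 1.562, -0.097]
contact_force: [0.8, -0.1, 0.1]
opening: 0.0685
```

```bash
python3 - <<'E'
from h import *
c=cap('wrist','w8');W=wcloud(c);print(crate(c,W),jars(W))
plan(684.5,56.2,150,82.7)
E
```

```text
[480.5, 325.1, 176.3, 176.1, -7.4] [(array([318.,  90.]), 441.7, 371.4, 23.4, np.float64(95.3), 3684), (array([319., 213.]), 529.0, 360.6, 23.6, np.float64(95.2), 3183), (array([ 95., 348.]), 681.6, 58.4, 23.7, np.float64(89.8), 384)]
t 10.45 pos [530.1 360.3 157.6] yaw 82.6 tilt [ 0.004  0.003 -1.   ] q [ 0.6   0.29  0.26  1.54 -0.    0.73] op 0.0685 F [ 0.6  0.3 -0.3]
shift [ 0.0075 -0.2818  0.1921] turn [-0.0011  0.0041 -0.0031]
```

View pics/w8.png

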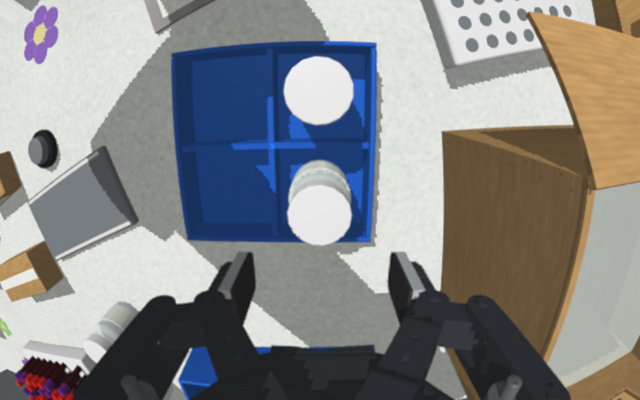

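Call:
{"name": "servo_tool", "arguments": {"motion": [[[0,-0.035,0.024,0,0,0],[0,-0.075,0.051,0,0,0],[0,-0.115,0.078,0,0,0],[0,-0.155,0.106,0,0,0],[0.007,-0.195,0.133,0,0.004,-0.003],[0.007,-0.235,0.16,0,0.004,-0.003],[0.007,-0.265,0.181,0,0.004,-0.003],[0.007,-0.282,0.192,0,0.004,-0.003],[0.007,-0.282,0.192,0,0.004,-0.003],[0.007,-0.282,0.192,0,0.004,-0.003]]], "hand": 1}}

```text
clock: 11.45
position: [0.6839, 0.0563, 0.1496]
ee_rot: [0.101, 1.57, -0.101]
contact_force: [-0.6, -0.3, 0.4]
opening: 0.0858
```

```bash
python3 - <<'E'
from h import *
c=cap('wrist','w9');W=wcloud(c);print(jars(W))
plan(684.5,56.5,56,82.7)
E
```

```text
[(array([620.,  20.]), 514.7, 380.7, 51.0, np.float64(94.1), 1550), (array([322., 218.]), 683.4, 57.7, 23.6, np.float64(90.2), 3241)]
t 11.5 pos [683.8  57.  149.9] yaw 82.7 tilt [-0.001  0.    -1.   ] q [0.08 0.41 0.41 1.57 0.   0.21] op 0.0852 F [0.4 0.8 0.5]
shift [ 0.0939 -0.0004  0.0008] turn [-0.0004 -0.001  -0.0003]
```

View pics/w9.png

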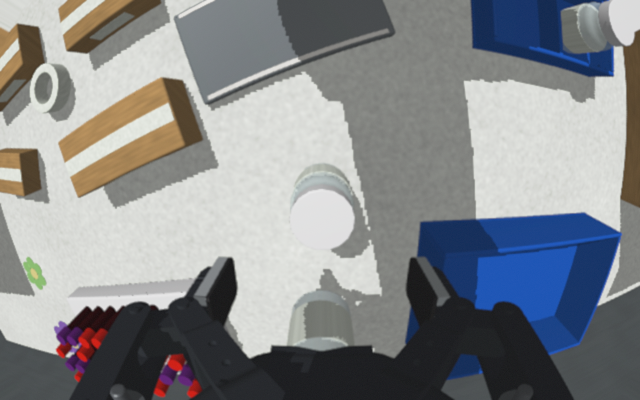

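```bash
python3 - <<'E'
from h import *
c=cap('side','s9');W=cloud(c);z=W[...,2]
m=(W[...,0]>0.70)&(W[...,0]<0.9)&(abs(W[...,1])<0.12)&(z>0.01)&(z<0.3)
m[:130]=False; m[210:]=False; m[:,:405]=False; m[:,445:]=False
p=W[m]
for a in np.arange(0.01,0.25,0.02):
    q=p[(p[:,2]>=a)&(p[:,2]<a+.02)]
    if len(q): print(round(a,2),len(q),np.round(q[:,:2].min(0),3),np.round(q[:,:2].max(0),3))
E
```

```text
0.01 135 [ 0.795 -0.001] [0.857 0.05 ]
0.03 148 [ 0.796 -0.   ] [0.856 0.052]
0.05 164 [ 0.781 -0.111] [0.859 0.056]
0.07 222 [ 0.779 -0.115] [0.859 0.048]
0.09 270 [ 0.778 -0.117] [0.86  0.058]
0.11 223 [0.797 0.002] [0.859 0.054]
0.13 90 [0.814 0.017] [0.844 0.046]
0.15 80 [0.814 0.018] [0.842 0.051]
0.17 53 [0.817 0.02 ] [0.846 0.051]
```

View pics/s9.png

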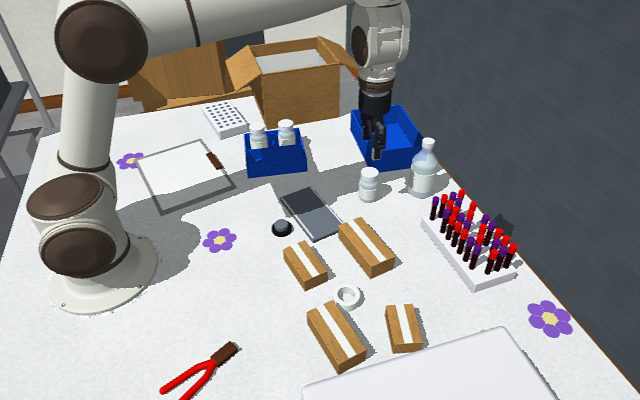

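The bottle (425,170) starts at x≥0.79, which leaves plenty of clearance. Both jars stand in the crate at (258,135) and (286,130). Descend and grip.

Call:
{"name": "servo_tool", "arguments": {"motion": [[[0.045,0,0.001,0,0,0],[0.085,0,0.001,0,0,0],[0.094,0,0.001,0,0,0],[0.094,0,0.001,0,0,0]]]}}

```text
clock: 11.95
position: [0.6835, 0.0582, 0.0551]
ee_rot: [0.099, 1.572, -0.099]
contact_force: [0.3, 0.2, 0.5]
opening: 0.0856
```

Call:
{"name": "servo_tool", "arguments": {"motion": [[[0,0,0,0,0,0],[0,0,0,0,0,0],[0,0,0,0,0,0],[0,0,0,0,0,0],[0,0,0,0,0,0],[0,0,0,0,0,0],[0,0,0,0,0,0]]], "hand": 0}}

```text
clock: 12.65
position: [0.6849, 0.0573, 0.0585]
ee_rot: [0.099, 1.567, -0.1]
contact_force: [-1.5, -4.3, 8.5]
opening: 0.0455
```

Call:
{"name": "servo_tool", "arguments": {"motion": [[[-0.03,0,0,0,0,0],[-0.07,0,0,0,0,0],[-0.11,0,0,0,0,0],[-0.11,0,0,0,0,0]]]}}

```text
clock: 13.05
position: [0.6869, 0.0575, 0.1765]
ee_rot: [0.1, 1.557, -0.099]
contact_force: [1.0, -0.3, -1.5]
opening: 0.0455
```

```bash
python3 - <<'E'
from h import *
c=cap('side');print(crate(c,cloud(c)))
c=cap('top','t10');W=cloud(c);print(crate(c,W),jars(W));print(cartons(c,W))
plan(518.6,274.7,165,82.7)
E
```

```text
[479.5, 321.0, 183.3, 174.7, 82.8]
[481.2, 322.5, 177.3, 174.7, 82.7] [(array([159., 193.]), 530.8, 359.1, 23.5, np.float64(95.4), 412), (array([150., 234.]), 443.0, 369.6, 23.4, np.float64(95.3), 439)]
[(array([396., 171.]), [606.3, -156.7, 100.3, 66.7, -79.6], np.float64(47.2), 1164), (array([480., 179.]), [593.6, -357.1, 91.0, 58.5, 75.6], np.float64(37.1), 928), (array([474., 237.]), [457.7, -335.2, 131.4, 63.0, -78.6], np.float64(43.0), 1612), (array([396., 237.]), [453.2, -156.5, 75.0, 59.7, -77.7], np.float64(39.3), 840)]
t 13.15 pos [685.5  57.4 170.1] yaw 82.7 tilt [ 0.004 -0.001 -1.   ] q [ 0.08  0.41  0.45  1.6  -0.    0.21] op 0.0454 F [-0.5 -1.2 -2.3]
shift [ 0.0042  0.1944 -0.193 ] turn [0.0005 0.004  0.0004]
```

Call:
{"name": "servo_tool", "arguments": {"motion": [[[0,0.022,-0.022,0,0,0],[0,0.055,-0.055,0,0,0],[0,0.088,-0.087,0,0,0],[0.004,0.12,-0.12,0,0,0],[0.004,0.15,-0.15,0,0.004,0],[0.004,0.18,-0.179,0,0.004,0],[0.004,0.194,-0.193,0,0.004,0],[0.004,0.194,-0.193,0,0.004,0],[0.004,0.194,-0.193,0,0.004,0]]]}}

```text
clock: 14.05
position: [0.5181, 0.2742, 0.164]
ee_rot: [0.098, 1.57, -0.1]
contact_force: [-0.1, -0.2, -3.0]
opening: 0.045
```

```bash
python3 - <<'E'
from h import *
c=cap('wrist','w11');W=wcloud(c);print(crate(c,W))
plan(518.6,274,64,82.7)
E
```

```text
[480.1, 324.7, 175.8, 175.3, -7.3]
t 14.1 pos [518.6 273.7 164.2] yaw 82.7 tilt [-0.001 -0.001 -1.   ] q [ 0.49  0.16  0.13  1.54 -0.    0.61] op 0.045 F [ 0.3  0.4 -1.8]
shift [1.002e-01 4.000e-04 1.000e-04] turn [ 0.0005 -0.0009  0.0015]
```

View pics/w11.png

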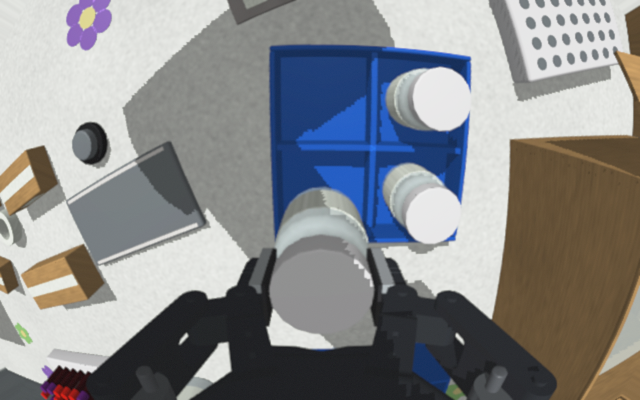

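The third jar is over the lower left cell; the other two stand at (440,100) and (433,215). Lower it.

Call:
{"name": "servo_tool", "arguments": {"motion": [[[0.025,0,0,0,0,0],[0.055,0,0,0,0,0],[0.08,0,0,0,0,0],[0.096,0,0,0,0,0],[0.1,0,0,0,0,0],[0.1,0,0,0,0,0]]]}}

```text
clock: 14.7
position: [0.5189, 0.2721, 0.0638]
ee_rot: [0.1, 1.57, -0.103]
contact_force: [0.9, 0.1, -3.2]
opening: 0.0456
```

Call:
{"name": "servo_tool", "arguments": {"motion": [[[0,0,0,0,0,0],[0,0,0,0,0,0],[0,0,0,0,0,0],[0,0,0,0,0,0],[0,0,0,0,0,0]]], "hand": 0.8}}

```text
clock: 15.2
position: [0.519, 0.2722, 0.0638]
ee_rot: [0.1, 1.57, -0.103]
contact_force: [-0.2, 0.5, -0.2]
opening: 0.0685
```

Call:
{"name": "servo_tool", "arguments": {"motion": [[[-0.02,0,0,0,0,0],[-0.06,0,0,0,0,0],[-0.1,0,0,0,0,0],[-0.1,0,0,0,0,0]]]}}

```text
clock: 15.6
position: [0.5209, 0.2734, 0.17]
ee_rot: [0.103, 1.563, -0.099]
contact_force: [0.5, -0.1, -0.1]
opening: 0.0684
```

```bash
python3 - <<'E'
from h import *
c=cap('wrist','w12');W=wcloud(c);print(crate(c,W),jars(W))
plan(601.6,-132,150,10.5)
plan(601.6,-132,150,190.5)
E
```

```text
[480.4, 324.8, 176.7, 175.7, -7.2] [(array([437.,  94.]), 442.1, 371.2, 23.7, np.float64(95.3), 3006), (array([319., 207.]), 517.4, 272.9, 23.5, np.float64(95.2), 2972), (array([429., 206.]), 528.8, 360.8, 23.8, np.float64(95.2), 2637)]
t 15.65 pos [520.3 273.1 167.1] yaw 82.6 tilt [ 0.003  0.001 -1.   ] q [ 0.48  0.16  0.13  1.54 -0.    0.61] op 0.068 F [-0.3  0.1 -1.1]
shift [ 0.0171 -0.3914  0.1325] turn [ 1.259   0.0021 -0.0028]
t 15.65 pos [520.3 273.1 167.1] yaw 82.6 tilt [ 0.003  0.001 -1.   ] q [ 0.48  0.16  0.13  1.54 -0.    0.61] op 0.068 F [-0.3  0.1 -1.1]
shift [ 0.0171 -0.3914  0.1325] turn [ 1.259   0.0021 -0.0028]
```

View pics/w12.png

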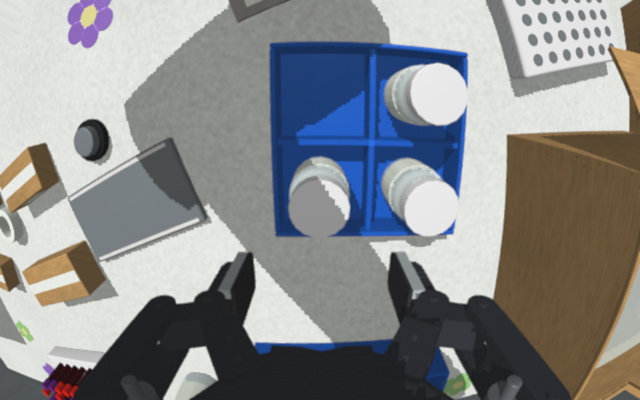

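All three jars stand upright in separate cells, at (437,94), (319,207) and (429,206), with cap tops at 95 mm. Now carton_a.

Call:
{"name": "servo_tool", "arguments": {"motion": [[[0,-0.04,0.013,0.13,0,0],[0,-0.08,0.027,0.27,0,0],[0,-0.12,0.04,0.41,0,0],[0,-0.165,0.055,0.55,0,0],[0,-0.21,0.07,0.69,0,0],[0,-0.255,0.085,0.83,0,0],[0,-0.3,0.1,0.97,0,0],[0,-0.34,0.115,1.11,0,0],[0,-0.375,0.127,1.24,0,0],[0,-0.391,0.1325,1.259,0.002,-0.003]]], "hand": 1}}

```text
clock: 16.65
position: [0.6013, -0.1345, 0.1656]
ee_rot: [1.077, 1.289, -1.079]
contact_force: [0.4, -0.2, -0.0]
opening: 0.0856
```

```bash
python3 - <<'E'
from h import *
c=cap('wrist','w13');W=wcloud(c)
for b in cartons(c,W): print(b)
plan(601.6,-132,100,10.5)
E
```

```text
(array([321., 185.]), [600.2, -131.2, 150.5, 66.5, -79.4], np.float64(46.7), 11776)
(array([170., 169.]), [448.4, -138.1, 110.3, 61.0, -78.2], np.float64(38.8), 5775)
(array([164., 292.]), [447.1, -287.1, 63.4, 36.3, 12.5], np.float64(42.6), 831)
(array([288., 340.]), [590.9, -320.2, 69.7, 34.5, 22.3], np.float64(36.3), 566)
t 16.7 pos [ 601.6 -135.3  165.5] yaw 10.3 tilt [-0.002 -0.001 -1.   ] q [-0.22  0.24  0.22  1.55 -0.    1.17] op 0.0855 F [-1.1 -1.4 -0.7]
shift [ 0.0655  0.0008 -0.0033] turn [-0.004   0.0003  0.0023]
```

View pics/w13.png

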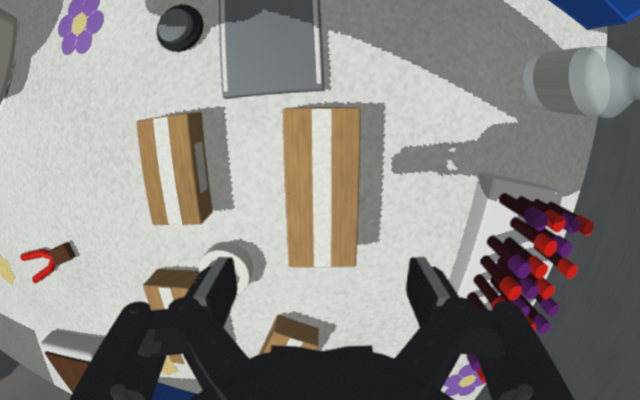

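Call:
{"name": "servo_tool", "arguments": {"motion": [[[0.05,0,-0.003,-0.004,0,0.002],[0.1,0,-0.0035,-0.004,0,0.002],[0.14,0,-0.0035,-0.004,0,0.002],[0.153,0,-0.0035,-0.004,0,0.002],[0.153,0,-0.0035,-0.004,0,0.002],[0.153,0,-0.0035,-0.004,0,0.002]]]}}

```text
clock: 17.3
position: [0.6017, -0.1317, 0.0145]
ee_rot: [1.073, 1.289, -1.071]
contact_force: [0.3, 0.2, 0.1]
opening: 0.0852
```

```bash
python3 - <<'E'
from h import *
plan(601.6,-132,12,10.5)
E
```

```text
t 17.3 pos [ 601.7 -131.7   14.5] yaw 10.6 tilt [ 0.002 -0.001 -1.   ] q [-0.22  0.26 -0.04  1.26 -0.    1.17] op 0.0852 F [0.3 0.2 0.1]
shift [ 0.0025 -0.0002  0.0002] turn [ 0.0012  0.0011 -0.0019]
```

Call:
{"name": "servo_tool", "arguments": {"motion": [[[0.001,0,0,0,0,0],[0.001,0,0,0,0,0],[0.001,0,0,0,0,0],[0.001,0,0,0,0,0],[0.001,0,0,0,0,0],[0.001,0,0,0,0,0]]], "hand": 0}}

```text
clock: 17.9
position: [0.6033, -0.1319, 0.0167]
ee_rot: [1.073, 1.285, -1.069]
contact_force: [-1.2, 0.5, 8.8]
opening: 0.0647
```

```bash
python3 - <<'E'
from h import *
s=plan(601.6,-132,12,10.5)
E
```

```text
t 17.9 pos [ 603.3 -131.9   16.7] yaw 10.6 tilt [ 0.006 -0.002 -1.   ] q [-0.22  0.26 -0.04  1.26 -0.    1.17] op 0.0647 F [-1.2  0.5  8.8]
shift [ 0.0047 -0.0017 -0.0003] turn [ 0.0017  0.0027 -0.006 ]
```

Call:
{"name": "servo_tool", "arguments": {"motion": [[[-0.02,0,0,0,0,0],[-0.05,0,0,0,0,0],[-0.08,0,0,0,0,0],[-0.1,0,0,0,0,0],[-0.1,0,0,0,0,0],[-0.1,0,0,0,0,0]]]}}

```text
clock: 18.5
position: [0.6028, -0.1319, 0.1168]
ee_rot: [1.074, 1.284, -1.068]
contact_force: [-0.4, -0.1, -4.6]
opening: 0.0649
```

```bash
python3 - <<'E'
from h import *
c=cap('wrist','w14');W=wcloud(c);
for b in cartons(c,W,0.1,0.2): print(b)
c=cap('top','t14');W=cloud(c)
for b in cartons(c,W): print(b)
plan(518.5,39.4,110,12.8)
E
```

```text
(array([321., 260.]), [600.7, -129.6, 107.8, 24.7, 10.7], np.float64(160.8), 1266)
(array([372., 240.]), [443.0, -110.0, 60.2, 50.1, 11.3], np.float64(39.0), 455)
t 18.6 pos [ 602.1 -131.7  115.2] yaw 10.6 tilt [ 0.004 -0.001 -1.   ] q [-0.22  0.23  0.11  1.45 -0.    1.17] op 0.065 F [-0.5  0.1 -4.3]
shift [ 0.0046 -0.0507 -0.1835] turn [-0.0385  0.002  -0.0041]
```

View pics/w14.png

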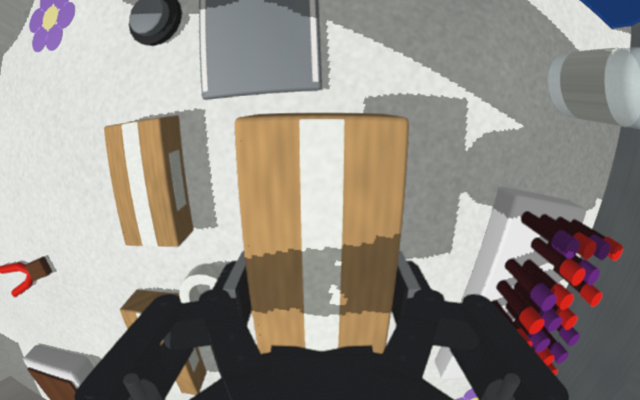

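The wrist view shows carton_a gripped squarely, its far end at row 115. I'll measure how it sits in the hand.

```bash
cat >> h.py <<'E'
def inhand(L,H,gz):
    """held carton: centre offset from TCP along tool y,z, and yaw error; gz=TCP height above underside"""
    s=manip.sense();R=Ro.from_rotvec(s['ee_rot']);c=cap('wrist');W=wcloud(c)
    T=(W-s['position'])@R.as_matrix()   # tool coords
    hsv=cv2.cvtColor(c['frame'],cv2.COLOR_RGB2HSV)
    m=(abs(T[...,0]-(gz-H))<0.006)&(abs(T[...,1])<0.05)&(T[...,2]<-0.0)&(T[...,2]>-0.15)&(hsv[...,2]>60)
    m=max(blobs(m,100),key=lambda b:b.sum()); p=T[m]
    far=np.percentile(p[:,2],0.5)
    q=p[p[:,2]<far+0.025]
    # edge lines
    rows=[]
    for a in np.arange(far+0.003,far+0.04,0.004):
        k=p[(p[:,2]>=a)&(p[:,2]<a+0.004)]
        if len(k)>5: rows.append((a+0.002,k[:,1].min(),k[:,1].max()))
    r=np.array(rows); mid=(r[:,1]+r[:,2])/2; f=np.polyfit(r[:,0],mid,1)
    print('far',round(far*1e3,1),'centre z_tool',round((far+L/2)*1e3,1),'width',np.round(np.median(r[:,2]-r[:,1])*1e3,1),'mid y at centre',round(np.polyval(f,far+L/2)*1e3,1),'mid y near far',round(mid.mean()*1e3,1),'yaw err deg',round(np.degrees(np.arctan(f[0])),2),'top',round(np.median(p[:,0])*1e3,1))
E
python3 - <<'E'
from h import *
inhand(0.150,0.046,0.0167)
E
```

```text
far -76.2 centre z_tool -1.2 width 66.2 mid y at centre -0.3 mid y near far -0.5 yaw err deg 0.19 top -29.8
```

```bash
python3 - <<'E'
from h import *
plan(518.5,39.4,110,12.8)
E
```

```text
t 18.65 pos [ 601.9 -131.6  115. ] yaw 10.6 tilt [ 0.004 -0.001 -1.   ] q [-0.22  0.23  0.11  1.45 -0.    1.17] op 0.0645 F [ 0.   0.5 -4.1]
shift [ 0.0045 -0.0506 -0.1835] turn [-0.0385  0.0018 -0.0037]
```

Call:
{"name": "servo_tool", "arguments": {"motion": [[[0,-0.005,-0.02,0,0,0],[0,-0.014,-0.05,-0.01,0,0],[0,-0.024,-0.085,-0.02,0,0],[0,-0.034,-0.12,-0.03,0,0],[0,-0.043,-0.155,-0.038,0,0],[0.004,-0.049,-0.177,-0.038,0.002,-0.004],[0.004,-0.051,-0.1835,-0.038,0.002,-0.004],[0.004,-0.051,-0.1835,-0.038,0.002,-0.004],[0.004,-0.051,-0.1835,-0.038,0.002,-0.004]]]}}

```text
clock: 19.55
position: [0.5183, 0.0388, 0.1102]
ee_rot: [1.043, 1.307, -1.044]
contact_force: [-0.6, -0.2, -3.6]
opening: 0.0649
```

```bash
python3 - <<'E'
from h import *
inhand(0.150,0.046,0.0167)
c=cap('wrist','w15');W=wcloud(c);z=W[...,2]
m=(z>0.006)&(z<0.018)&(W[...,0]>0.4)&(W[...,0]<0.65)&(W[...,1]<0.2)&(W[...,1]>-0.1)
for b in blobs(m,300): print('tray',rect(W[b]))
plan(518.5,39.4,30,12.8)
E
```

```text
far -76.2 centre z_tool -1.2 width 66.0 mid y at centre -0.1 mid y near far -0.4 yaw err deg 0.31 top -29.8
tray [498.3, 122.1, 100.0, 22.2, 12.7]
tray [427.3, 8.8, 51.0, 50.3, -32.8]
t 19.65 pos [518.5  38.5 110.3] yaw 12.7 tilt [-0. -0. -1.] q [ 0.07  0.   -0.14  1.42 -0.    1.42] op 0.0648 F [-0.3 -0.3 -3.9]
shift [ 0.0803  0.0003 -0.0009] turn [-0.0016  0.      0.0005]
```

View pics/w15.png

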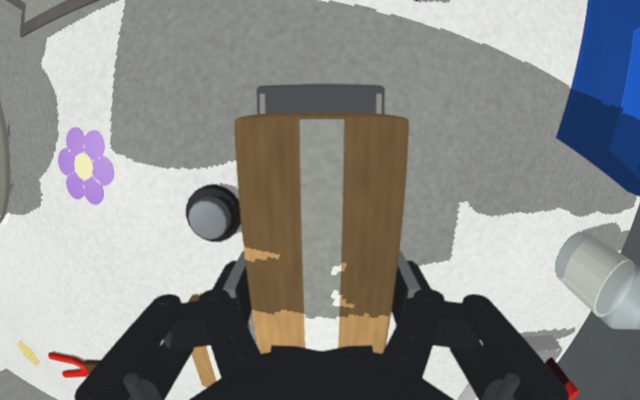

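Call:
{"name": "servo_tool", "arguments": {"motion": [[[0.025,0,-0.001,-0.001,0,0],[0.05,0,-0.001,-0.001,0,0],[0.07,0,-0.001,-0.001,0,0],[0.078,0,-0.001,-0.001,0,0],[0.08,0,-0.001,-0.001,0,0],[0.0805,0,-0.001,-0.001,0,0],[0.0805,0,-0.001,-0.001,0,0],[0.0805,0,-0.001,-0.001,0,0]]]}}

```text
clock: 20.45
position: [0.5189, 0.0394, 0.0308]
ee_rot: [1.044, 1.305, -1.043]
contact_force: [-0.8, 0.1, -4.6]
opening: 0.0651
```

```bash
python3 - <<'E'
from h import *
plan(518.5,39.4,29,12.8)
E
```

```text
t 20.45 pos [518.9  39.4  30.8] yaw 12.8 tilt [ 0.001  0.    -1.   ] q [ 0.08  0.03 -0.27  1.27 -0.    1.42] op 0.0651 F [-0.8  0.1 -4.6]
shift [ 0.0018 -0.0004 -0.    ] turn [-0.0007  0.0003 -0.0011]
```

Call:
{"name": "servo_tool", "arguments": {"motion": [[[0.002,0,0,0,0,0],[0.003,0,0,0,0,0],[0.003,0,0,0,0,0],[0.003,0,0,0,0,0]]]}}

```text
clock: 20.85
position: [0.5193, 0.0395, 0.0287]
ee_rot: [1.045, 1.304, -1.042]
contact_force: [-2.4, 0.7, 5.6]
opening: 0.0648
```

Call:
{"name": "servo_tool", "arguments": {"motion": [[[0,0,0,0,0,0],[0,0,0,0,0,0],[0,0,0,0,0,0],[0,0,0,0,0,0],[0,0,0,0,0,0]]], "hand": 1}}

```text
clock: 21.35
position: [0.5193, 0.0395, 0.0286]
ee_rot: [1.044, 1.305, -1.042]
contact_force: [-0.2, -0.6, 0.2]
opening: 0.0856
```

Call:
{"name": "servo_tool", "arguments": {"motion": [[[-0.02,0,0,0,0,0],[-0.06,0,0,0,0,0],[-0.1,0,0,0,0,0],[-0.14,0,0,0,0,0],[-0.14,0,0,0,0,0]]]}}

```text
clock: 21.85
position: [0.521, 0.0397, 0.1744]
ee_rot: [1.048, 1.298, -1.036]
contact_force: [1.2, -0.3, 0.2]
opening: 0.0851
```

```bash
python3 - <<'E'
from h import *
c=cap('wrist','w16');W=wcloud(c)
for b in cartons(c,W,0.045,0.07): print(b)
z=W[...,2]
m=(z>0.006)&(z<0.018)&(W[...,0]>0.4)&(W[...,0]<0.65)&(W[...,1]<0.2)&(W[...,1]>-0.1)
for b in blobs(m,100): print('tray',rect(W[b]))
c=cap('top','t16');W=cloud(c)
for b in cartons(c,W): print(b)
plan(457.7,-335.2,160,11.4)
E
```

```text
(array([318., 187.]), [518.1, 41.4, 149.4, 66.8, -77.3], np.float64(58.7), 11960)
tray [516.5, 40.8, 190.3, 101.1, -77.3]
tray [427.2, 8.0, 51.2, 50.5, -82.4]
tray [462.0, -85.1, 30.4, 14.2, -34.8]
(array([480., 179.]), [593.9, -357.9, 90.8, 58.2, 76.4], np.float64(37.1), 926)
(array([474., 237.]), [457.6, -335.0, 130.8, 63.0, -78.6], np.float64(43.1), 1615)
(array([396., 237.]), [453.5, -157.8, 73.3, 59.7, -77.7], np.float64(39.3), 846)
t 21.95 pos [519.5  39.5 169.3] yaw 12.8 tilt [ 0.004  0.    -1.   ] q [ 0.08 -0.   -0.04  1.53 -0.    1.42] op 0.085 F [0.7 0.4 0.7]
shift [ 0.009  -0.1431  0.3518] turn [ 0.0239  0.0006 -0.0041]
```

View pics/w16.png

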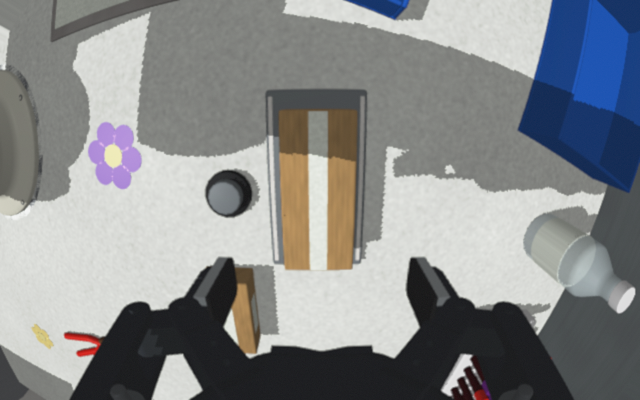

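View pics/t16.png

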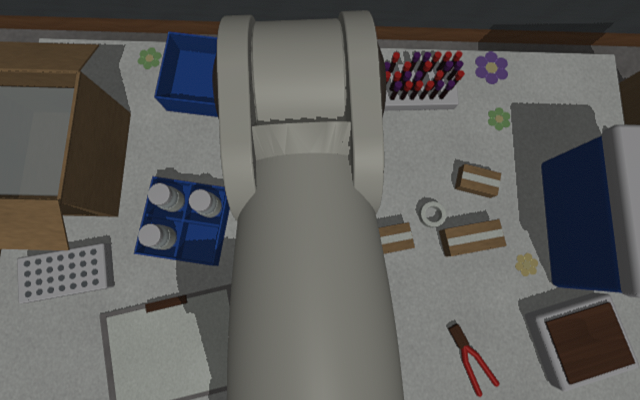

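Carton_a sits on the tray with its strip parallel to the tray edges; jars still upright. Next is carton_b.

Call:
{"name": "servo_tool", "arguments": {"motion": [[[0,-0.015,0.035,0.024,0,0],[0,-0.032,0.078,0.024,0,0],[0,-0.05,0.122,0.024,0,0],[0,-0.068,0.166,0.024,0,0],[0,-0.085,0.21,0.024,0,0],[0,-0.104,0.255,0.024,0,0],[0,-0.122,0.3,0.024,0,0],[0.009,-0.137,0.335,0.024,0,-0.004],[0.009,-0.143,0.352,0.024,0,-0.004],[0.009,-0.143,0.352,0.024,0,-0.004]]]}}

```text
clock: 22.95
position: [0.4568, -0.3367, 0.1579]
ee_rot: [1.063, 1.298, -1.064]
contact_force: [-0.8, 0.4, -0.7]
opening: 0.0855
```

```bash
cat >> h.py <<'E'
def stacktop(W,zt,tol=0.006):
    m=(abs(W[...,2]-zt)<tol)&(abs(W[...,0]-0.52)<0.09)&(abs(W[...,1]-0.04)<0.12)
    return [(rect(W[b]),round(np.median(W[b][:,2])*1e3,1),int(b.sum())) for b in blobs(m,100)]
E
python3 - <<'E'
from h import *
c=cap('top','t17');W=cloud(c)
print('a',stacktop(W,0.058)); print('tray',stacktop(W,0.012))
for b in cartons(c,W): print(b)
c=cap('wrist','w17');W=wcloud(c)
for b in cartons(c,W): print('w',b)
plan(457.6,-335,14,11.4)
E
```

```text
a [([519.5, 39.7, 150.2, 66.4, -77.5], np.float64(58.5), 1975)]
tray [([518.4, 39.2, 190.0, 100.5, -77.2], np.float64(12.5), 1295)]
(array([480., 179.]), [593.3, -357.5, 90.4, 57.4, 76.7], np.float64(37.1), 929)
(array([309., 205.]), [519.5, 39.7, 150.2, 66.4, -77.5], np.float64(58.8), 1676)
(array([474., 237.]), [457.7, -335.2, 130.8, 62.9, -78.5], np.float64(43.0), 1618)
(array([387., 239.]), [449.6, -139.3, 109.8, 60.0, -77.7], np.float64(39.3), 1296)
w (array([358.,  20.]), [456.2, -174.8, 60.0, 36.9, 12.6], np.float64(38.8), 2718)
w (array([321., 190.]), [456.4, -334.3, 128.7, 63.8, -78.6], np.float64(42.7), 9869)
w (array([450., 234.]), [592.0, -357.0, 90.6, 58.3, 76.6], np.float64(36.5), 3600)
t 23.05 pos [ 457.7 -334.7  159.1] yaw 11.4 tilt [-0.001  0.001 -1.   ] q [-0.63  0.11  0.07  1.52  0.    0.74] op 0.0852 F [-0.3  0.6  0.4]
shift [ 0.1451 -0.      0.0004] turn [-0.0004 -0.0009  0.0008]
```

View pics/t17.png

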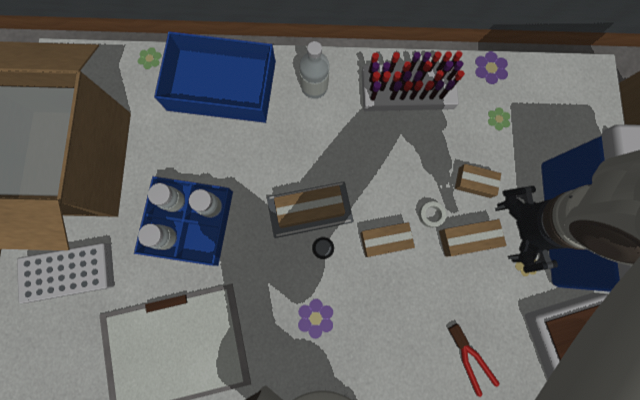

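View pics/w17.png

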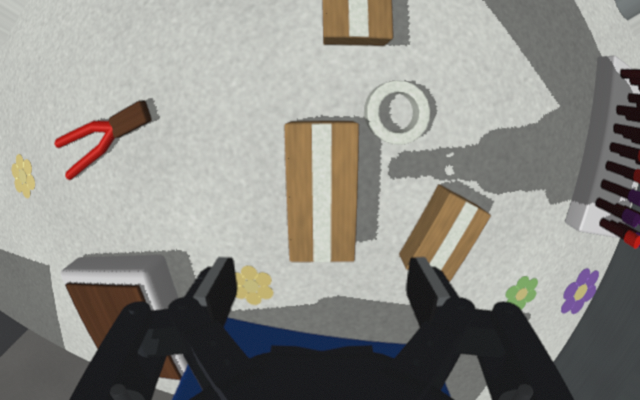

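Carton_a is within 1.2 mm of the tray centre and 0.3° of its direction. Carton_b (321,190) is centred between the fingers. First a check of the white bin's clearance.

```bash
python3 - <<'E'
from h import *
c=cap('side','s17');W=cloud(c);z=W[...,2]
m=(W[...,1]<-0.40)&(W[...,1]>-0.6)&(W[...,0]>0.3)&(W[...,0]<0.75)&(z>0.04)&(z<0.6)
p=W[m]
for y in np.arange(-0.6,-0.40,0.02):
    q=p[(p[:,1]>=y)&(p[:,1]<y+.02)]
    if len(q): print(round(y,2),len(q),np.round(np.percentile(q[:,2],[5,50,95]),3),np.round(q[:,0].min(),2),np.round(q[:,0].max(),2))
E
```

```text
-0.6 1596 [0.24  0.242 0.243] 0.48 0.65
-0.58 2248 [0.24  0.241 0.243] 0.42 0.65
-0.56 2857 [0.24  0.241 0.243] 0.36 0.65
-0.54 2979 [0.239 0.241 0.243] 0.34 0.65
-0.52 249 [0.237 0.239 0.24 ] 0.35 0.65
-0.42 447 [0.043 0.585 0.598] 0.44 0.6
```

View pics/s17.png

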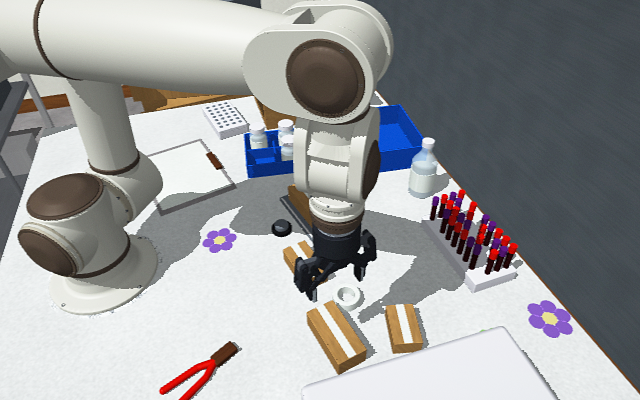

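The bin starts at y<-0.51, so there is room. Descend and grip carton_b.

Call:
{"name": "servo_tool", "arguments": {"motion": [[[0.045,0,0,0,0,0],[0.09,0,0,0,0,0],[0.13,0,0,0,0,0],[0.146,0,0,0,0,0],[0.146,0,0,0,0,0],[0.146,0,0,0,0,0]]]}}

```text
clock: 23.7
position: [0.4587, -0.3334, 0.0146]
ee_rot: [1.06, 1.297, -1.06]
contact_force: [0.8, -0.4, 0.3]
opening: 0.0856
```

Call:
{"name": "servo_tool", "arguments": {"motion": [[[0,0,0,0,0,0],[0,0,0,0,0,0],[0,0,0,0,0,0],[0,0,0,0,0,0],[0,0,0,0,0,0],[0,0,0,0,0,0]]], "hand": 0}}

```text
clock: 24.3
position: [0.4598, -0.3339, 0.017]
ee_rot: [1.06, 1.294, -1.058]
contact_force: [-1.4, 1.7, 7.8]
opening: 0.0623
```

Call:
{"name": "servo_tool", "arguments": {"motion": [[[-0.02,0,0,0,0,0],[-0.05,0,0,0,0,0],[-0.09,0,0,0,0,0],[-0.13,0,0,0,0,0],[-0.15,0,0,0,0,0],[-0.15,0,0,0,0,0],[-0.15,0,0,0,0,0]]]}}

```text
clock: 25.0
position: [0.4593, -0.3336, 0.1666]
ee_rot: [1.06, 1.294, -1.058]
contact_force: [0.4, -0.9, -2.9]
opening: 0.0613
```

```bash
python3 - <<'E'
from h import *
inhand(0.130,0.042,0.0165)
plan(519.2,39.6,160,12.6)
E
```

```text
far -64.7 centre z_tool 0.3 width 62.9 mid y at centre -0.3 mid y near far -0.4 yaw err deg 0.15 top -25.5
t 25.05 pos [ 458.9 -333.3  165.6] yaw 11.5 tilt [ 0.002 -0.001 -1.   ] q [-0.63  0.11  0.07  1.53  0.    0.74] op 0.0616 F [ 0.3  0.7 -3.6]
shift [ 0.0054  0.1336 -0.3533] turn [-0.0186  0.0012 -0.0018]
```

Call:
{"name": "servo_tool", "arguments": {"motion": [[[0,0.008,-0.02,0,0,0],[0,0.021,-0.055,-0.01,0,0],[0,0.036,-0.095,-0.019,0,0],[0,0.052,-0.137,-0.019,0,0],[0,0.068,-0.18,-0.019,0,0],[0,0.084,-0.222,-0.019,0,0],[0,0.1,-0.265,-0.019,0,0],[0,0.114,-0.302,-0.019,0,0],[0.005,0.127,-0.335,-0.019,0.001,-0.002],[0.005,0.1335,-0.354,-0.019,0.001,-0.002]]]}}

```text
clock: 26.05
position: [0.5181, 0.0427, 0.1576]
ee_rot: [1.042, 1.309, -1.046]
contact_force: [0.3, 0.0, -2.9]
opening: 0.062
```

Call:
{"name": "servo_tool", "arguments": {"motion": [[[0,0,0,0,0,0],[0,0,0,0,0,0]]]}}

```text
clock: 26.25
position: [0.5172, 0.0429, 0.1557]
ee_rot: [1.04, 1.312, -1.048]
contact_force: [0.8, -0.2, -2.5]
opening: 0.062
```

```bash
python3 - <<'E'
from h import *
inhand(0.130,0.042,0.0170)
plan(519.1,40.9,76,12.6)
E
```

```text
far -64.7 centre z_tool 0.3 width 62.8 mid y at centre -0.2 mid y near far -0.4 yaw err deg 0.31 top -25.5
t 26.3 pos [517.4  42.3 156.3] yaw 12.8 tilt [-0.006 -0.001 -1.   ] q [ 0.08  0.   -0.05  1.52 -0.    1.43] op 0.0619 F [-0.5 -0.3 -2.8]
shift [0.0803 0.0019 0.0018] turn [ 0.0026 -0.0008  0.0062]
```

Call:
{"name": "servo_tool", "arguments": {"motion": [[[0.025,0.002,0.002,0.003,0,0.006],[0.05,0.002,0.002,0.003,0,0.006],[0.066,0.002,0.002,0.003,0,0.006],[0.072,0.002,0.002,0.003,0,0.006],[0.072,0.002,0.002,0.003,0,0.006],[0.072,0.002,0.002,0.003,0,0.006],[0.072,0.002,0.002,0.003,0,0.006]]]}}

```text
clock: 27.0
position: [0.5199, 0.0405, 0.0854]
ee_rot: [1.047, 1.304, -1.045]
contact_force: [-0.3, 0.1, -3.1]
opening: 0.0618
```

```bash
python3 - <<'E'
from h import *
plan(519.1,40.9,75,12.6)
E
```

```text
t 27.0 pos [519.9  40.5  85.4] yaw 12.6 tilt [ 0.001  0.001 -1.   ] q [ 0.08  0.01 -0.18  1.37  0.    1.43] op 0.0618 F [-0.3  0.1 -3.1]
shift [ 0.0104 -0.0007 -0.0005] turn [-0.0007 -0.0006 -0.0014]
```

Call:
{"name": "servo_tool", "arguments": {"motion": [[[0.004,-0.0007,-0.0005,0,0,0],[0.008,-0.0007,-0.0005,0,0,0],[0.01,-0.0007,-0.0005,0,0,0],[0.0115,-0.0007,-0.0005,0,0,0],[0.0115,-0.0007,-0.0005,0,0,0],[0.0115,-0.0007,-0.0005,0,0,0]]]}}

```text
clock: 27.6
position: [0.519, 0.0409, 0.0749]
ee_rot: [1.047, 1.304, -1.044]
contact_force: [-4.7, 0.1, 6.7]
opening: 0.0618
```

```bash
python3 - <<'E'
from h import *
plan(519.1,40.9,75,12.6)
E
```

```text
t 27.6 pos [519.   40.9  74.9] yaw 12.6 tilt [ 0.002  0.001 -1.   ] q [ 0.08  0.01 -0.2   1.35  0.    1.43] op 0.0618 F [-4.7  0.1  6.7]
shift [-0.0001  0.      0.0001] turn [-0.0005 -0.0005 -0.0019]
```

Contact, on target. Release and rise.

Call:
{"name": "servo_tool", "arguments": {"motion": [[[0,0,0,0,0,0],[0,0,0,0,0,0],[0,0,0,0,0,0],[0,0,0,0,0,0],[0,0,0,0,0,0]]], "hand": 1}}

```text
clock: 28.1
position: [0.5191, 0.041, 0.0749]
ee_rot: [1.047, 1.304, -1.044]
contact_force: [-0.2, -1.6, -0.3]
opening: 0.0853
```

Call:
{"name": "servo_tool", "arguments": {"motion": [[[-0.02,0,0,0,0,0],[-0.06,0,0,0,0,0],[-0.1,0,0,0,0,0],[-0.1,0,0,0,0,0]]]}}

```text
clock: 28.5
position: [0.5208, 0.041, 0.1805]
ee_rot: [1.051, 1.298, -1.039]
contact_force: [0.6, -0.1, 0.1]
opening: 0.0856
```

```bash
python3 - <<'E'
from h import *
c=cap('wrist','w18');W=wcloud(c)
print('b',stacktop(W,0.1),'a',stacktop(W,0.058))
plan(449.6,-139.3,160,12.3)
E
```

```text
b [([518.7, 40.5, 131.0, 63.5, -77.6], np.float64(100.4), 12669)] a [([502.7, 108.7, 65.2, 10.8, 13.1], np.float64(58.4), 971)]
t 28.55 pos [520.2  40.9 177.6] yaw 12.6 tilt [ 0.006  0.001 -1.   ] q [ 0.08 -0.   -0.02  1.55  0.    1.43] op 0.0854 F [ 0.2  0.2 -0.7]
shift [ 0.017  -0.1082  0.1606] turn [ 0.0047  0.0002 -0.0065]
```

View pics/w18.png

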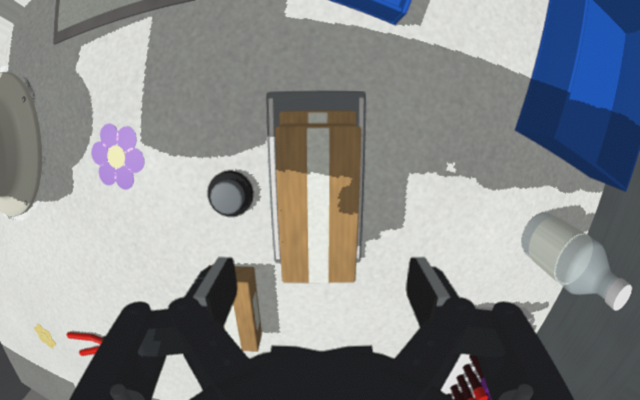

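Carton_b lies squarely on a. Now carton_c.

Call:
{"name": "servo_tool", "arguments": {"motion": [[[0,-0.02,0.03,0,0,0],[0,-0.045,0.067,0,0,0],[0,-0.07,0.104,0,0,0],[0,-0.09,0.134,0.005,0,-0.006],[0.017,-0.103,0.153,0.005,0,-0.006],[0.017,-0.108,0.1605,0.005,0,-0.006],[0.017,-0.108,0.1605,0.005,0,-0.006],[0.017,-0.108,0.1605,0.005,0,-0.006]]]}}

```text
clock: 29.35
position: [0.4501, -0.1386, 0.1601]
ee_rot: [1.05, 1.303, -1.049]
contact_force: [-0.0, 1.1, 0.8]
opening: 0.0854
```

```bash
python3 - <<'E'
from h import *
c=cap('wrist','w19');W=wcloud(c)
for b in cartons(c,W): print('w',b)
c=cap('top','t19');W=cloud(c)
print('b',stacktop(W,0.1),'a',stacktop(W,0.058),jars(W))
for b in cartons(c,W): print('t',b)
plan(449.6,-139.3,14,12.3)
E
```

```text
w (array([425.,  69.]), [524.9, 10.1, 87.9, 66.4, -77.1], np.float64(58.0), 1280)
w (array([319., 190.]), [448.1, -138.6, 110.3, 61.1, -77.8], np.float64(38.7), 7709)
b [([519.9, 39.7, 129.8, 63.6, -77.4], np.float64(100.5), 1808)] a [([511.2, -11.8, 100.4, 50.2, -38.0], np.float64(58.3), 115), ([492.6, 92.8, 90.0, 46.5, 55.8], np.float64(58.4), 137)] [(array([161., 192.]), 533.5, 356.3, 23.2, np.float64(95.4), 411), (array([309., 202.]), 517.9, 39.1, 70.5, np.float64(100.4), 1850), (array([201., 199.]), 521.8, 268.8, 23.2, np.float64(95.4), 401), (array([151., 233.]), 445.8, 367.3, 23.3, np.float64(95.3), 429)]
t (array([311., 218.]), [501.2, 35.2, 150.2, 31.2, -75.8], np.float64(57.7), 136)
t (array([382., 240.]), [447.2, -128.3, 87.5, 59.9, -77.7], np.float64(39.2), 978)
t 29.45 pos [ 450.4 -138.3  160.3] yaw 12.4 tilt [ 0.001  0.    -1.   ] q [-0.3  -0.12 -0.16  1.52  0.    1.06] op 0.0852 F [ 0.3  0.5 -0.2]
shift [ 0.1463 -0.0011  0.0008] turn [ 0.0009  0.0002 -0.001 ]
```

View pics/w19.png

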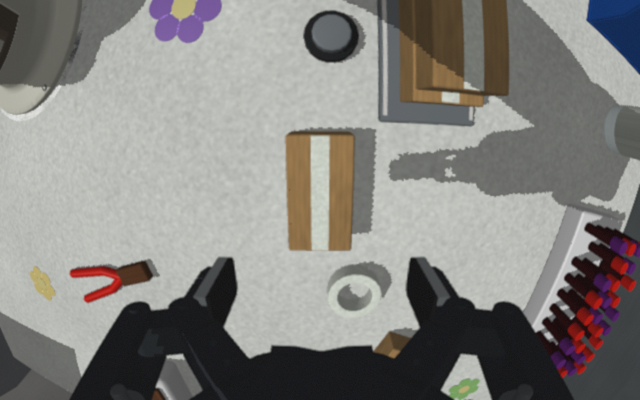

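Stack a and b: centres within 0.5 mm. All three jars read about 3 mm from where they were, so the crate may have shifted slightly; I'll watch it. Descend on carton_c.

Call:
{"name": "servo_tool", "arguments": {"motion": [[[0.045,-0.001,0.001,0,0,0],[0.09,-0.001,0.001,0,0,0],[0.13,-0.001,0.001,0,0,0],[0.147,-0.001,0.001,0,0,0],[0.147,-0.001,0.001,0,0,0],[0.147,-0.001,0.001,0,0,0]]]}}

```text
clock: 30.05
position: [0.4504, -0.139, 0.0143]
ee_rot: [1.049, 1.302, -1.047]
contact_force: [-0.2, 0.1, 0.4]
opening: 0.0852
```

Call:
{"name": "servo_tool", "arguments": {"motion": [[[0,0,0,0,0,0],[0,0,0,0,0,0],[0,0,0,0,0,0],[0,0,0,0,0,0],[0,0,0,0,0,0],[0,0,0,0,0,0],[0,0,0,0,0,0]]], "hand": 0}}

```text
clock: 30.75
position: [0.4516, -0.1392, 0.0163]
ee_rot: [1.049, 1.3, -1.045]
contact_force: [-0.0, 2.2, 8.2]
opening: 0.0586
```

Call:
{"name": "servo_tool", "arguments": {"motion": [[[-0.02,0,0,0,0,0],[-0.05,0,0,0,0,0],[-0.09,0,0,0,0,0],[-0.13,0,0,0,0,0],[-0.17,0,0,0,0,0],[-0.17,0,0,0,0,0],[-0.17,0,0,0,0,0]]]}}

```text
clock: 31.45
position: [0.4513, -0.1393, 0.1873]
ee_rot: [1.05, 1.298, -1.044]
contact_force: [-0.2, -0.1, -2.7]
opening: 0.0589
```

```bash
python3 - <<'E'
from h import *
inhand(0.110,0.038,0.017)
c=cap('top','t20');W=cloud(c);print(crate(c,W),jars(W))
for b in cartons(c,W): print('t',b)
plan(519.6,39.7,180,12.6)
E
```

```text
far -56.3 centre z_tool -1.3 width 60.1 mid y at centre -0.6 mid y near far -0.4 yaw err deg -0.35 top -22.1
[484.0, 319.9, 177.0, 174.9, 82.6] [(array([161., 192.]), 533.4, 356.6, 23.5, np.float64(95.4), 407), (array([309., 202.]), 518.4, 39.2, 70.7, np.float64(100.5), 1853), (array([201., 199.]), 522.5, 269.2, 23.5, np.float64(95.4), 399), (array([151., 233.]), 446.1, 366.8, 23.3, np.float64(95.4), 431)]
t (array([310., 217.]), [502.6, 35.9, 150.0, 31.9, -77.8], np.float64(57.8), 143)
t 31.55 pos [ 450.4 -139.   185.2] yaw 12.4 tilt [ 0.003 -0.    -1.   ] q [-0.3  -0.12 -0.11  1.57  0.    1.05] op 0.0582 F [-0.2 -0.8 -2.5]
shift [ 0.0054  0.106  -0.1596] turn [-0.0031  0.001  -0.0031]
```

View pics/t20.png

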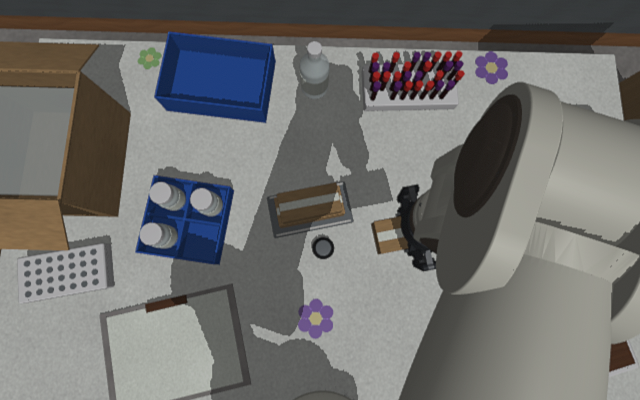

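Top view: the crate has shifted about 4 mm in total, with all three jars still upright inside it. Carton_c is held; carry it over the stack.

Call:
{"name": "servo_tool", "arguments": {"motion": [[[0,0.013,-0.02,0,0,0],[0,0.033,-0.05,0,0,0],[0,0.055,-0.083,0,0,0],[0,0.076,-0.114,-0.003,0,0],[0.005,0.093,-0.14,-0.003,0.001,-0.003],[0.005,0.103,-0.155,-0.003,0.001,-0.003],[0.005,0.106,-0.1595,-0.003,0.001,-0.003],[0.005,0.106,-0.1595,-0.003,0.001,-0.003],[0.005,0.106,-0.1595,-0.003,0.001,-0.003]]]}}

```text
clock: 32.45
position: [0.5192, 0.039, 0.1798]
ee_rot: [1.045, 1.306, -1.047]
contact_force: [-0.0, -0.4, -2.9]
opening: 0.0588
```

```bash
python3 - <<'E'
from h import *
inhand(0.110,0.038,0.0165)
plan(519.2,39.5,125,12.6)
E
```

```text
far -56.3 centre z_tool -1.3 width 59.9 mid y at centre -0.5 mid y near far -0.4 yaw err deg -0.24 top -22.1
t 32.5 pos [519.2  38.8 180.1] yaw 12.5 tilt [-0. -0. -1.] q [ 0.07  0.   -0.01  1.56 -0.    1.43] op 0.0584 F [ 0.2 -0.9 -1.8]
shift [ 0.0551  0.0002 -0.0007] turn [-0.0009  0.0002  0.0005]
```

Call:
{"name": "servo_tool", "arguments": {"motion": [[[0.02,0,-0.0007,-0.001,0,0],[0.04,0,-0.0007,-0.001,0,0],[0.055,0,-0.0007,-0.001,0,0],[0.055,0,-0.0007,-0.001,0,0],[0.055,0,-0.0007,-0.001,0,0]]]}}

```text
clock: 33.0
position: [0.519, 0.0391, 0.1255]
ee_rot: [1.046, 1.305, -1.046]
contact_force: [0.8, -0.8, -2.7]
opening: 0.0583
```

```bash
python3 - <<'E'
from h import *
plan(519.2,39.5,116.5,12.6)
E
```

```text
t 33.0 pos [519.   39.1 125.5] yaw 12.6 tilt [-0. -0. -1.] q [ 0.08  0.   -0.12  1.45 -0.    1.43] op 0.0583 F [ 0.8 -0.8 -2.7]
shift [ 0.009   0.0003 -0.0004] turn [-0.0005  0.0002  0.0005]
```

Call:
{"name": "servo_tool", "arguments": {"motion": [[[0.004,0,-0.0004,0,0,0],[0.007,0,-0.0004,0,0,0],[0.009,0,-0.0004,0,0,0],[0.01,0,-0.0004,0,0,0],[0.01,0,-0.0004,0,0,0],[0.01,0,-0.0004,0,0,0]]]}}

```text
clock: 33.6
position: [0.5191, 0.0395, 0.1164]
ee_rot: [1.046, 1.304, -1.046]
contact_force: [-2.5, -0.3, 6.7]
opening: 0.0586
```

```bash
python3 - <<'E'
from h import *
plan(519.2,39.5,116.5,12.6)
E
```

```text
t 33.6 pos [519.1  39.5 116.4] yaw 12.6 tilt [ 0.001 -0.    -1.   ] q [ 0.08  0.   -0.13  1.43 -0.    1.43] op 0.0586 F [-2.5 -0.3  6.7]
shift [-0.0001  0.0001  0.    ] turn [-0.0004  0.0004 -0.0007]
```

Call:
{"name": "servo_tool", "arguments": {"motion": [[[0,0,0,0,0,0],[0,0,0,0,0,0],[0,0,0,0,0,0],[0,0,0,0,0,0],[0,0,0,0,0,0]]], "hand": 1}}

```text
clock: 34.1
position: [0.5191, 0.0395, 0.1162]
ee_rot: [1.046, 1.304, -1.046]
contact_force: [-0.2, 0.5, -1.3]
opening: 0.0856
```

Call:
{"name": "servo_tool", "arguments": {"motion": [[[-0.02,0,0,0,0,0],[-0.06,0,0,0,0,0],[-0.1,0,0,0,0,0],[-0.1,0,0,0,0,0]]]}}

```text
clock: 34.5
position: [0.5207, 0.0396, 0.2218]
ee_rot: [1.05, 1.299, -1.04]
contact_force: [-0.4, -0.1, 1.0]
opening: 0.0853
```

```bash
python3 - <<'E'
from h import *
c=cap('wrist','w21');W=wcloud(c)
print('c',stacktop(W,0.138),'b',stacktop(W,0.1))
c=cap('top','t21');W=cloud(c)
for b in cartons(c,W): print('t',b)
plan(593.3,-357.5,200,-13.3)
E
```

```text
c [([518.0, 40.9, 110.6, 60.6, -77.2], np.float64(138.4), 10172)] b [([505.7, 98.4, 62.7, 11.8, 12.5], np.float64(100.4), 895)]
t (array([480., 179.]), [593.7, -357.9, 89.6, 57.9, 76.5], np.float64(37.1), 924)
t 34.6 pos [519.6  39.6 217. ] yaw 12.6 tilt [ 0.002 -0.    -1.   ] q [ 0.08  0.01  0.07  1.63 -0.    1.43] op 0.0851 F [ 0.1 -0.1 -0.2]
shift [ 0.0172 -0.0145  0.4036] turn [ 0.4516  0.     -0.0024]
```

View pics/w21.png

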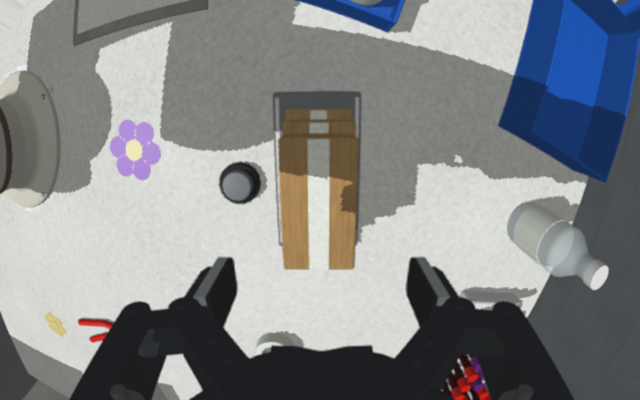

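Call:
{"name": "servo_tool", "arguments": {"motion": [[[0,-0.001,0.035,0.08,0,0],[0,-0.003,0.08,0.16,0,0],[0,-0.004,0.125,0.24,0,0],[0,-0.006,0.17,0.32,0,0],[0,-0.008,0.215,0.4,0,0],[0,-0.009,0.26,0.452,0,0],[0,-0.011,0.305,0.452,0,0],[0.01,-0.013,0.35,0.452,0,-0.002],[0.017,-0.0145,0.39,0.452,0,-0.002],[0.017,-0.0145,0.4035,0.452,0,-0.002]]]}}

```text
clock: 35.6
position: [0.5923, -0.3607, 0.1956]
ee_rot: [1.38, 1.093, -1.383]
contact_force: [0.4, -0.2, 0.1]
opening: 0.0855
```

```bash
python3 - <<'E'
from h import *
c=cap('top','t22');W=cloud(c)
print('c',stacktop(W,0.138),'b',stacktop(W,0.1),crate(c,W),jars(W))
for b in cartons(c,W): print('t',b)
for u in range(500,640,12): print(u,np.round(W[215,u],3),end=' ')
c=cap('wrist','w22');W=wcloud(c)
for b in cartons(c,W): print('w',b)
plan(593.5,-357.7,14,-13.4)
E
```

```text
c [([519.6, 39.5, 110.0, 60.6, -77.6], np.float64(138.4), 1606)] b [([503.4, 11.4, 120.8, 54.0, -46.1], np.float64(100.1), 153), ([504.7, 98.6, 63.8, 18.1, 24.4], np.float64(100.4), 120)] [484.1, 319.8, 176.8, 174.9, 82.6] [(array([161., 192.]), 533.2, 356.1, 23.5, np.float64(95.3), 414), (array([308., 208.]), 518.1, 39.0, 70.6, np.float64(100.3), 362), (array([201., 198.]), 522.2, 269.2, 23.5, np.float64(95.2), 402), (array([151., 233.]), 445.7, 366.7, 23.5, np.float64(95.3), 434)]
t (array([480., 179.]), [593.4, -358.2, 91.1, 58.1, 76.2], np.float64(37.2), 926)
t (array([309., 218.]), [497.1, 35.1, 149.4, 25.0, -79.7], np.float64(57.6), 123)
500 [ 0.514 -0.418 -0.001] 512 [ 0.515 -0.447 -0.001] 524 [ 0.516 -0.475  0.001] 536 [ 0.516 -0.504 -0.001] 548 [ 0.514 -0.521  0.019] 560 [ 0.508 -0.52   0.061] 572 [ 0.503 -0.519  0.1  ] 584 [ 0.498 -0.52   0.133] 596 [ 0.429 -0.194  0.58 ] 608 [ 0.428 -0.193  0.593] 620 [ 0.426 -0.194  0.602] 632 [ 0.425 -0.196  0.61 ] w (array([322., 179.]), [592.7, -357.0, 88.8, 57.3, 76.6], np.float64(36.8), 4764)
t 35.7 pos [ 592.6 -359.2  196.8] yaw -13.5 tilt [-0.003  0.002 -1.   ] q [-0.54  0.45  0.55  1.67  0.    1.26] op 0.0853 F [ 0.7  0.8 -1.3]
shift [ 0.1828  0.0012 -0.0015] turn [-0.0011 -0.0012  0.0037]
```

View pics/t22.png

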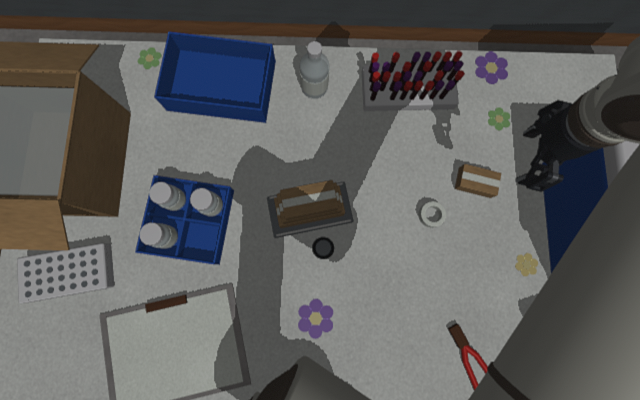

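View pics/w22.png

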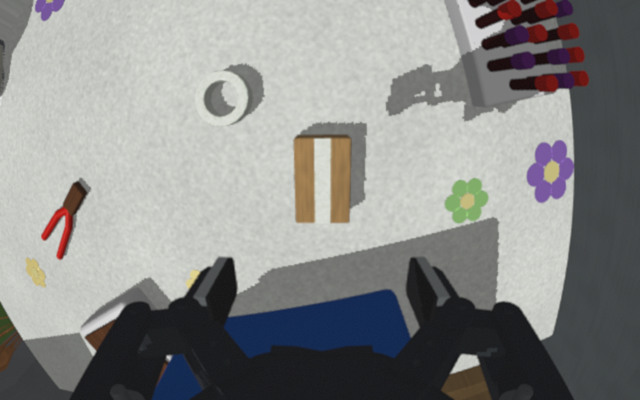

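Carton_c is centred on the stack to within 0.5 mm. Carton_d (322,179) is centred between the fingers.

Call:
{"name": "servo_tool", "arguments": {"motion": [[[0.045,0.001,-0.0015,0,0,0.004],[0.09,0.001,-0.0015,0,0,0.004],[0.13,0.001,-0.0015,0,0,0.004],[0.165,0.001,-0.0015,0,0,0.004],[0.182,0.001,-0.0015,0,0,0.004],[0.183,0.001,-0.0015,0,0,0.004],[0.183,0.001,-0.0015,0,0,0.004]]]}}

```text
clock: 36.4
position: [0.5932, -0.3567, 0.0141]
ee_rot: [1.381, 1.09, -1.379]
contact_force: [-0.3, -0.4, 0.6]
opening: 0.0854
```

Call:
{"name": "servo_tool", "arguments": {"motion": [[[0,0,0,0,0,0],[0,0,0,0,0,0],[0,0,0,0,0,0],[0,0,0,0,0,0],[0,0,0,0,0,0],[0,0,0,0,0,0],[0,0,0,0,0,0]]], "hand": 0}}

```text
clock: 37.1
position: [0.5941, -0.3571, 0.0162]
ee_rot: [1.381, 1.087, -1.377]
contact_force: [-0.8, 1.6, 7.3]
opening: 0.0554
```

Call:
{"name": "servo_tool", "arguments": {"motion": [[[-0.02,0,0,0,0,0],[-0.05,0,0,0,0,0],[-0.09,0,0,0,0,0],[-0.13,0,0,0,0,0],[-0.17,0,0,0,0,0],[-0.2,0,0,0,0,0],[-0.2,0,0,0,0,0],[-0.2,0,0,0,0,0]]]}}

```text
clock: 37.9
position: [0.5938, -0.3573, 0.2168]
ee_rot: [1.381, 1.086, -1.376]
contact_force: [-0.2, 0.2, -2.0]
opening: 0.056
```

```bash
python3 - <<'E'
from h import *
inhand(0.090,0.036,0.0165)
cap('wrist','w23')
plan(519.2,39.5,210,12.5)
E
```

```text
far -44.4 centre z_tool 0.6 width 56.8 mid y at centre -0.9 mid y near far -0.8 yaw err deg -0.22 top -20.1
t 38.0 pos [ 593.2 -356.9  214.6] yaw -13.4 tilt [ 0.001  0.001 -1.   ] q [-0.54  0.45  0.59  1.71  0.    1.26] op 0.0557 F [ 0.1  0.8 -0.4]
shift [ 0.005  -0.164  -0.3684] turn [-0.4523 -0.0012 -0.0011]
```

View pics/w23.png

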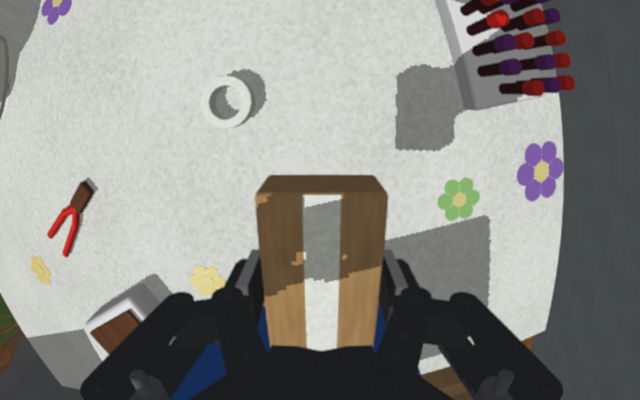

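Call:
{"name": "servo_tool", "arguments": {"motion": [[[0,-0.008,-0.018,-0.03,0,0],[0,-0.022,-0.05,-0.08,0,0],[0,-0.04,-0.09,-0.15,0,0],[0,-0.058,-0.13,-0.22,0,0],[0,-0.076,-0.17,-0.29,0,0],[0,-0.094,-0.21,-0.36,0,0],[0,-0.112,-0.25,-0.42,0,0],[0,-0.13,-0.29,-0.452,0,0],[0,-0.146,-0.327,-0.452,0,0],[0.005,-0.158,-0.356,-0.452,-0.001,-0.001]]]}}

```text
clock: 39.0
position: [0.521, 0.0281, 0.2091]
ee_rot: [1.046, 1.306, -1.047]
contact_force: [0.2, -0.1, -1.4]
opening: 0.0556
```

```bash
python3 - <<'E'
from h import *
plan(519.3,41,180,12.5)
E
```

```text
t 39.0 pos [521.   28.1 209.1] yaw 12.5 tilt [-0.001  0.    -1.   ] q [0.05 0.01 0.06 1.61 0.   1.41] op 0.0556 F [ 0.2 -0.1 -1.4]
shift [ 0.0291  0.0012 -0.013 ] turn [ 0.0006 -0.0006  0.0009]
```

Call:
{"name": "servo_tool", "arguments": {"motion": [[[0.005,0.001,-0.008,0,0,0],[0.015,0.001,-0.013,0,0,0],[0.025,0.001,-0.013,0,0,0.001],[0.04,0.001,-0.013,0,0,0.001],[0.046,0.001,-0.013,0,0,0.001],[0.046,0.001,-0.013,0,0,0.001],[0.046,0.001,-0.013,0,0,0.001]]]}}

```text
clock: 39.7
position: [0.5192, 0.0403, 0.1633]
ee_rot: [1.048, 1.305, -1.047]
contact_force: [0.1, -0.5, -1.3]
opening: 0.0557
```

```bash
python3 - <<'E'
from h import *
inhand(0.090,0.036,0.0165)
plan(519.3,41,154.5,12.5)
E
```

```text
far -44.7 centre z_tool 0.3 width 56.6 mid y at centre 0.9 mid y near far 0.1 yaw err deg 2.17 top -20.2
t 39.75 pos [519.4  40.5 163.6] yaw 12.5 tilt [ 0.001  0.001 -1.   ] q [ 0.08  0.   -0.04  1.53  0.    1.43] op 0.0556 F [ 0.  -0.5 -0.7]
shift [ 0.0091  0.     -0.0005] turn [-0.0001 -0.0005 -0.0007]
```

```bash
python3 - <<'E'
from h import *
cap('wrist','w24')
inhand(0.090,0.036,0.0165)
E
```

```text
far -44.7 centre z_tool 0.3 width 56.7 mid y at centre -0.5 mid y near far -0.4 yaw err deg -0.25 top -20.1
```

View pics/w24.png

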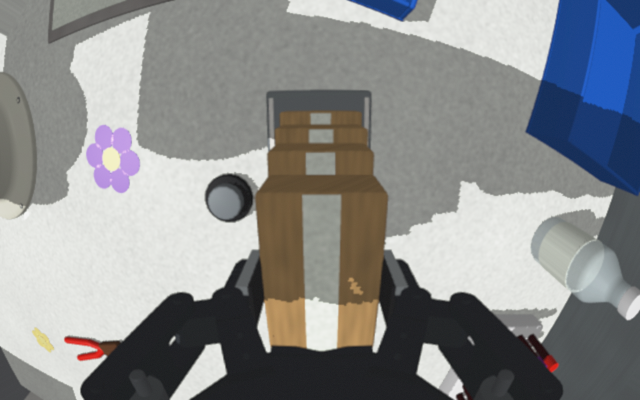

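Carton_d is square to the stack; that one bad yaw reading was noise and the repeat gives -0.25°. Lower it.

Call:
{"name": "servo_tool", "arguments": {"motion": [[[0.004,-0.0003,-0.0004,0,0,0],[0.007,-0.0003,-0.0004,0,0,0],[0.009,-0.0003,-0.0004,0,0,0],[0.01,-0.0003,-0.0004,0,0,0],[0.01,-0.0003,-0.0004,0,0,0],[0.01,-0.0003,-0.0004,0,0,0]]]}}

```text
clock: 40.45
position: [0.5191, 0.0412, 0.1542]
ee_rot: [1.048, 1.304, -1.045]
contact_force: [-1.5, 0.0, 3.1]
opening: 0.0554
```

```bash
python3 - <<'E'
from h import *
plan(519,40.8,154.5,12.5)
E
```

```text
t 40.45 pos [519.1  41.2 154.2] yaw 12.5 tilt [ 0.001  0.001 -1.   ] q [ 0.08  0.   -0.06  1.51  0.    1.43] op 0.0554 F [-1.5  0.   3.1]
shift [-0.0003 -0.0001  0.0003] turn [ 0.0003 -0.0004 -0.0015]
```

Call:
{"name": "servo_tool", "arguments": {"motion": [[[0,0,0,0,0,0],[0,0,0,0,0,0],[0,0,0,0,0,0],[0,0,0,0,0,0],[0,0,0,0,0,0]]], "hand": 1}}

```text
clock: 40.95
position: [0.5191, 0.0411, 0.1541]
ee_rot: [1.048, 1.304, -1.046]
contact_force: [-0.5, -0.1, -0.5]
opening: 0.0856
```

Call:
{"name": "servo_tool", "arguments": {"motion": [[[-0.02,0,0,0,0,0],[-0.06,0,0,0,0,0],[-0.09,0,0,0,0,0],[-0.09,0,0,0,0,0]]]}}

```text
clock: 41.35
position: [0.5202, 0.0412, 0.2484]
ee_rot: [1.051, 1.299, -1.041]
contact_force: [-0.2, -0.4, 0.9]
opening: 0.0853
```

```bash
python3 - <<'E'
from h import *
c=cap('wrist','w25');W=wcloud(c)
print('d',stacktop(W,0.174),'c',stacktop(W,0.138))
for y in (82.5,102.5): plan(420,-90,250,y)
E
```

```text
d [([518.4, 40.7, 90.7, 57.5, -77.2], np.float64(174.4), 8448)] c [([507.3, 88.5, 59.7, 13.3, 12.2], np.float64(138.2), 1027)]
t 41.4 pos [519.8  41.1 246. ] yaw 12.5 tilt [ 0.005  0.001 -1.   ] q [0.08 0.02 0.13 1.68 0.   1.43] op 0.0857 F [-0.8 -0.7 -0.9]
shift [-0.0046 -0.1258  0.1064] turn [-1.2214  0.003  -0.0042]
t 41.4 pos [519.8  41.1 246. ] yaw 12.5 tilt [ 0.005  0.001 -1.   ] q [0.08 0.02 0.13 1.68 0.   1.43] op 0.0857 F [-0.8 -0.7 -0.9]
shift [-0.0046 -0.1258  0.1064] turn [-1.5705  0.0039 -0.0038]
```

View pics/w25.png

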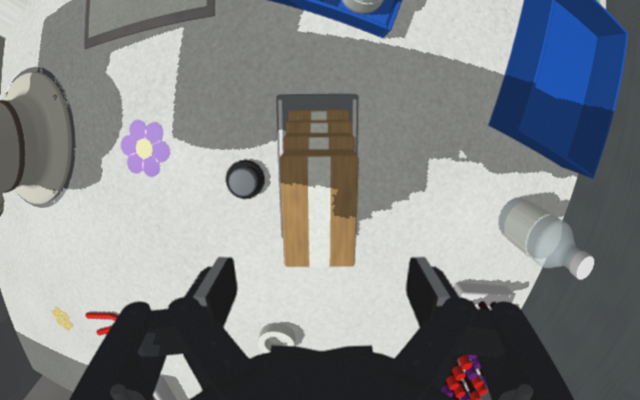

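The column is complete. Next I'll shut the gripper, swing clear and turn, then check from above before pressing.

Call:
{"name": "servo_tool", "arguments": {"motion": [[[0,-0.015,0.02,-0.14,0,0],[0,-0.035,0.04,-0.29,0,0],[0,-0.06,0.06,-0.43,0,0],[0,-0.08,0.08,-0.58,0,0],[0,-0.1,0.1,-0.72,0,0],[-0.005,-0.12,0.12,-0.87,0,0],[-0.005,-0.126,0.14,-1.01,0,0],[-0.005,-0.13,0.155,-1.16,0,0],[-0.005,-0.135,0.16,-1.3,0,0],[-0.005,-0.137,0.16,-1.44,0.003,-0.004]]], "hand": 0}}

```text
clock: 42.4
position: [0.4201, -0.1455, 0.2491]
ee_rot: [-0.072, 1.571, 0.072]
contact_force: [0.2, 0.2, 0.1]
opening: 0.0001
```

Call:
{"name": "servo_tool", "arguments": {"motion": [[[0,0,0,-0.13,0,0],[0,0,0,-0.13,0,0],[0,0,0,-0.13,0,0]]]}}

```text
clock: 42.7
position: [0.4199, -0.1454, 0.2483]
ee_rot: [-0.171, 1.566, 0.172]
contact_force: [0.2, 0.1, -0.5]
opening: 0.0002
```

```bash
python3 - <<'E'
from h import *
c=cap('top','t26');W=cloud(c)
print('d',stacktop(W,0.174),'c',stacktop(W,0.138),crate(c,W),jars(W))
z=W[...,2]
m=(z>0.012)&(z<0.06)&(abs(W[...,0]-.428)<0.04)&(abs(W[...,1]-.007)<0.04)
p=W[m];print(rect(p),np.percentile(p[:,2],[5,25,50,75,95]))
q=p[p[:,2]>0.0225]; print(rect(q),len(q),np.histogram(p[:,2],12))
print(np.round(W[247,322],4),np.round(W[245,322],4))
plan(426,7,120,102.5)
E
```

```text
d [([519.9, 39.4, 90.0, 57.4, -77.7], np.float64(174.4), 1379)] c [([519.3, 39.4, 109.9, 59.9, -77.3], np.float64(138.4), 311)] [484.0, 320.2, 177.2, 174.7, 82.6] [(array([161., 192.]), 533.0, 356.4, 23.3, np.float64(95.4), 413), (array([308., 208.]), 518.1, 39.1, 70.5, np.float64(100.4), 365), (array([201., 198.]), 521.9, 268.9, 23.3, np.float64(95.5), 400), (array([151., 233.]), 445.7, 366.6, 23.5, np.float64(95.3), 431)]
[440.1, 10.8, 73.9, 48.8, 19.2] [0.01222584 0.01351396 0.02294996 0.02458663 0.02605223]
[428.2, 6.0, 31.8, 31.7, -88.7] 167 (array([76, 34, 10,  0,  0,  1, 16, 47, 74, 41,  8,  2]), array([0.01201227, 0.01346647, 0.01492066, 0.01637486, 0.01782905,
       0.01928325, 0.02073745, 0.02219164, 0.02364584, 0.02510003,
       0.02655423, 0.02800843, 0.02946262]))
[0.428  0.0083 0.0253] [0.4326 0.0083 0.0241]
t 42.75 pos [ 420.  -145.4  248.5] yaw 102.5 tilt [-0.002  0.    -1.   ] q [-0.33 -0.15 -0.02  1.7  -0.   -0.55] op -0.0001 F [-0.7  0.1  0.1]
shift [0.1286 0.1474 0.0391] turn [ 0.0003 -0.0018 -0.0008]
```

View pics/t26.png

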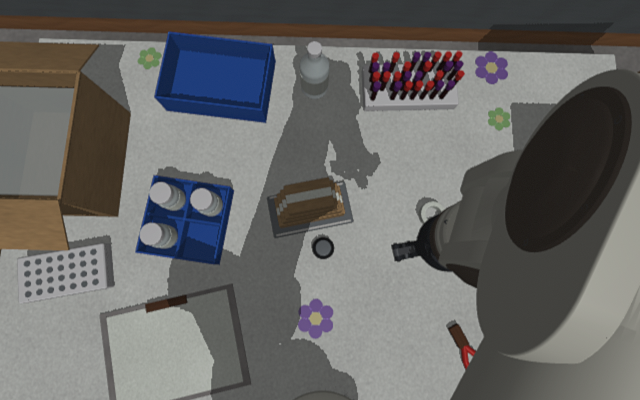

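The column of four is within 1.5 mm of the tray centre, and the crate and jars are fine. The button cap top is at z≈25 mm, around (428,7). Move over it.

Call:
{"name": "servo_tool", "arguments": {"motion": [[[0,0.03,0.008,0,0,0],[0,0.07,0.019,0,0,0],[0,0.11,0.03,0,0,0],[0.02,0.14,0.037,0,0,0],[0.05,0.147,0.039,0,0,0],[0.1,0.147,0.039,0,0,0],[0.14,0.147,0.039,0,0,0],[0.18,0.147,0.039,0,0,0],[0.2,0.147,0.039,0,0,0],[0.2,0.147,0.039,0,0,0]]]}}

```text
clock: 43.75
position: [0.4237, 0.0067, 0.0456]
ee_rot: [-0.169, 1.571, 0.171]
contact_force: [0.3, -0.4, 1.3]
opening: 0.0002
```

```bash
python3 - <<'E'
from h import *
plan(426.5,7,25,102.5)
cap('wrist','w27');cap('side','s27')
E
```

```text
t 43.75 pos [423.7   6.7  45.6] yaw 102.4 tilt [-0.007  0.    -1.   ] q [ 0.02 -0.2  -0.46  1.32  0.   -0.2 ] op 0.0002 F [ 0.3 -0.4  1.3]
shift [ 0.0206 -0.0004  0.0029] turn [-0.0018 -0.0068 -0.0018]
```

View pics/w27.png

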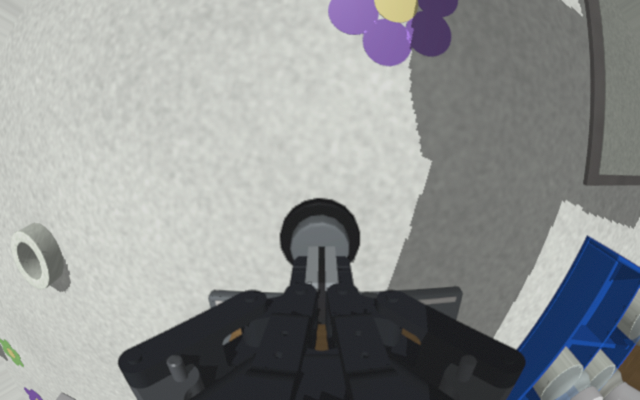

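View pics/s27.png

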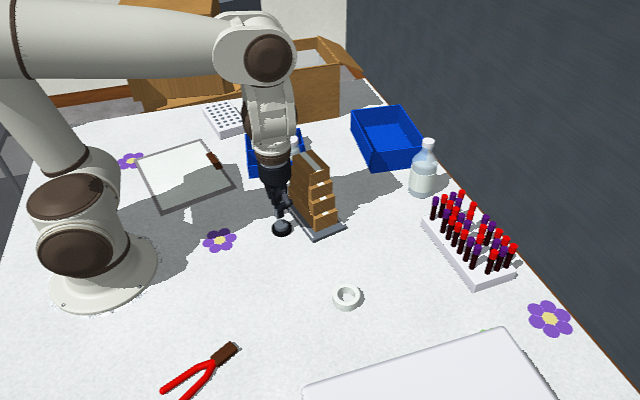

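Fingertips are over the cap (320,240), clear of the column. Press.

Call:
{"name": "servo_tool", "arguments": {"motion": [[[0.008,0,0.003,-0.002,-0.007,-0.002],[0.014,0,0.003,-0.002,-0.007,-0.002],[0.018,0,0.003,-0.002,-0.007,-0.002],[0.022,0,0.003,-0.002,-0.007,-0.002],[0.025,0,0.003,-0.002,-0.007,-0.002],[0.028,0,0.003,-0.002,-0.007,-0.002],[0.029,0,0.003,-0.002,-0.007,-0.002],[0.029,0,0.003,-0.002,-0.007,-0.002],[0.029,0,0.003,-0.002,-0.007,-0.002]]]}}

```text
clock: 44.75
position: [0.4288, 0.0073, 0.0204]
ee_rot: [-0.172, 1.558, 0.171]
contact_force: [-1.7, -0.0, 1.7]
opening: 0.0002
```

```bash
python3 - <<'E'
from h import *
plan(426.5,7,15,102.5)
E
```

```text
t 44.75 pos [428.8   7.3  20.4] yaw 102.6 tilt [ 0.006 -0.    -1.   ] q [ 0.02 -0.19 -0.5   1.26 -0.   -0.2 ] op 0.0002 F [-1.7 -0.   1.7]
shift [ 0.0054  0.0002 -0.0024] turn [0.001  0.0054 0.0013]
```

Call:
{"name": "servo_tool", "arguments": {"motion": [[[0.002,0,-0.002,0,0.005,0],[0.004,0,-0.002,0,0.005,0],[0.006,0,-0.002,0,0.005,0],[0.0065,0,-0.002,0,0.005,0],[0.0065,0,-0.002,0,0.005,0]]]}}

```text
clock: 45.25
position: [0.4275, 0.0069, 0.0157]
ee_rot: [-0.173, 1.562, 0.171]
contact_force: [-5.7, -0.6, 21.1]
opening: 0.0002
```

21 N against 4 N of spring means the cap is bottomed. Rise straight up and let go.

Call:
{"name": "servo_tool", "arguments": {"motion": [[[-0.01,0,0,0,0,0],[-0.04,0,-0.002,0,0,0],[-0.08,0,-0.004,0,0,0],[-0.12,0,-0.01,0,0,0],[-0.16,0,-0.03,0,0,0],[-0.2,0,-0.05,0,0,0],[-0.22,-0.04,-0.06,0,0,0],[-0.22,-0.08,-0.06,0,0,0],[-0.22,-0.12,-0.06,0,0,0],[-0.22,-0.15,-0.06,0,0,0]]]}}

```text
clock: 46.25
position: [0.4009, -0.1543, 0.2356]
ee_rot: [-0.173, 1.562, 0.17]
contact_force: [0.0, 1.4, -0.1]
opening: -0.0
```

Call:
{"name": "servo_tool", "arguments": {"motion": [[[0,-0.04,0,0,0,0],[0,-0.05,0,0,0,0],[0,-0.05,0,0,0,0]]]}}

```text
clock: 46.55
position: [0.4115, -0.2041, 0.2349]
ee_rot: [-0.17, 1.564, 0.169]
contact_force: [-0.4, 0.6, 0.5]
opening: -0.0001
```

```bash
python3 - <<'E'
from h import *
c=cap('top','t28');W=cloud(c);cap('side','s28')
print('d',stacktop(W,0.174),'c',stacktop(W,0.138),'tray',stacktop(W,0.012),crate(c,W),jars(W))
z=W[...,2];m=(z>0.019)&(z<0.06)&(abs(W[...,0]-.428)<0.025)&(abs(W[...,1]-.007)<0.025);print('btn',np.percentile(z[m],[50,90]))
s=manip.sense();print(s['clock'],s['position'],s['contact_force'],np.abs(s['dq']).max())
E
```

```text
d [([519.8, 39.3, 90.0, 57.4, -77.5], np.float64(174.5), 1384)] c [([506.4, 10.8, 100.5, 47.9, -42.0], np.float64(138.2), 164), ([507.1, 87.9, 61.5, 19.9, 26.3], np.float64(138.5), 139)] tray [([518.0, 39.3, 189.8, 99.9, -77.2], np.float64(12.4), 1150)] [483.9, 320.0, 177.1, 174.5, 82.7] [(array([161., 192.]), 533.8, 356.6, 24.1, np.float64(95.3), 407), (array([308., 208.]), 518.2, 39.0, 70.7, np.float64(100.3), 364), (array([201., 199.]), 521.6, 268.8, 23.3, np.float64(95.4), 402), (array([151., 233.]), 446.3, 367.0, 23.5, np.float64(95.5), 433)]
btn [0.0242782  0.02599184]
46.65 [ 0.41145037 -0.20248984  0.23545513] [-0.14568093  0.33841658 -0.37285179] 0.01711506923867043
```

View pics/t28.png

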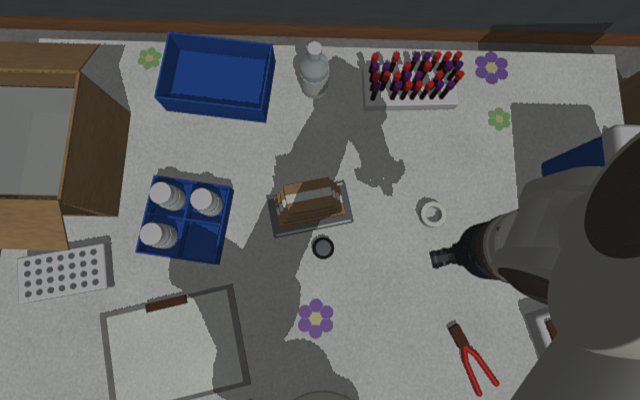

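View pics/s28.png

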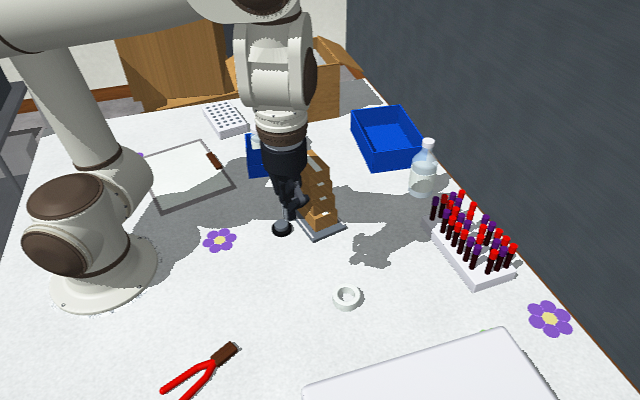

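Three jars stand in the crate (161,192), (201,199), (151,233). The column is on the tray (309,203), the button is back up, and the arm is clear. Handing in.

```bash
python3 - <<'E'
from h import *
print(manip.job_done())
E
```

```text
the job is handed in; nothing more can be done
None
```

The consignment is packed and handed in, after about 47 s of robot time. No verdict was reported.

- **Jars:** All three were present. Each stands upright in its own crate cell, with cap tops at 95 mm.
- **Cartons:** All four were present, stacked a, b, c, d on the tray. Each carton, measured as it was placed, was within about 1.5 mm of the tray centre and 0.5° of its direction. The final top view put carton d 1.8 mm from the centre, with the column top at 174 mm.
- **Button:** It was pressed until it bottomed at 21 N, then released. The cap read about 24–26 mm high, the same as before the press, and the arm was clear of everything.

**Checks that disagreed:**
- The crate shifted about 4 mm between looks during the carton work, probably the announced knock. The jars stayed upright, so I changed nothing.
- The wrist camera read about 1–2 mm off the top camera. I used the top camera to set positions.
- One reading of carton d's angle in the gripper was off by 2°. A repeat gave -0.25°.

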